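Re-grip a leak probe on an angled rest and lay it in its charger

ROBOT

A 6-joint arm with a two-finger parallel gripper is mounted at the origin on the work surface. World frame = base frame: x ahead of the robot, y to its left, z up, the work surface at z = 0. Lengths are in m, angles in rad, forces in N, time in s.
With the tool pointing down it reaches from about 0.35 to 0.775 m from the base axis. Payload 5.5 kg.
Tool frame: the origin (TCP) lies midway between the tips of the shut fingers; the grasp point (between the pads) lies 19 mm behind it; z points along the fingers, y is the direction in which the jaws open and shut (so a half turn about z gives the same grasp; the last joint's range is limited). The gripper opens to 85 mm and grips with 20 to 120 N. Pads are 22 mm wide; open, the fingers measure 114 mm over their backs; the gripper's body (76 mm by 85 mm) begins 54 mm behind the grasp point. The pads swing forward as they close: fully open they stand 13 mm farther back than shut.
Start: joints at [1.065, 0.313, 0.046, 1.304, 0, 1.431], TCP at [0.206, 0.537, 0.231] pointing down, gripper open.
Joint ranges: [-2.76, 2.76], [-0.86, 1.69], [-1.03, 1.26], [-2.2, 2.34], [-1.47, 1.5], [-3.14, 3.14]. Speed limits (rad/s): [2.57, 2.57, 3.14, 3.14, 3.14, 3.14].

INTERFACE

Orientations are given as a unit quaternion [w, x, y, z].
In Python, from workcell import env gives the robot as it stands.
- The arm moves only by the shell command python3 -m pendant 'ROWS' [FORCE]. ROWS is JSON, a list of rows, each a list of 3 entries, a list of its own where there are three numbers: the shift along the tool's x, y, z each as a share of 20 mm, from -1 to 1, then the turn about the tool's z as a share of 6 degrees, from -1 to 1, then the closure, from -1 (fully open) to 1 (shut). In form: [[[tx, ty, tz], turn, claw], ...]. A call has 1 to 12 rows; each row shifts and turns the commanded pose from where the row before left it, along the tool's axes as they then stand; what a row does not reach is not made up. A row lasts 1/8 s, in which the tool goes at most 62.5 mm and 10.7 degrees, less where a joint would pass 70% of its speed; a pose out of reach is approached as far as the arm can. A call with a number of a shift or a turn outside -1 to 1 is refused whole. A call with a gripper value outside its range is refused whole. The fingers move at their own pace and stop on an object; FORCE is the grip in N (left out, the last holds). Time passes only in rows, so rows that do not move let the fingers close. It gives the time, the measured TCP pose, the force and the opening at its end, in the units of the state.
- env.get_state(): the state, without advancing time (a new reading comes with each control period).
- env.read_camera(name): name is "scene" or "top" or "wrist"; returns a dict with "color" (480x640x3 uint8, blue, green, red), "mtx" (3x3 intrinsics, pixels), "view" (4x4, takes a point from world to camera coordinates). Camera axes: x right, y down, z forward; pixel columns grow to the right and rows downward; lengths in m; the calibration is good to about 2 mm. The wrist camera is an equidistant fisheye: a pixel r from the principal point sees the ray r / f radians off the axis. A picture is of the moment at which its call begins. There is no depth.
- env.hand_in(): hands the job in, once; it reports no verdict.
Trained networks look in the newest picture that a camera, given by its name, has taken for a name from the list of things; names that differ only in an ending like _2 or _b are one class to them, and where a whole thing is asked for, a point or a joint stands for the part that bears it (a point fixed in the world has none). Each returns a list of dicts, best first, with "p" (0 to 1); they miss things now and then, are a little off and sometimes report something else, mostly with a low value. They report only what shows in the picture. A call takes as long as a camera call.
- env.boxes_of(camera, thing): "location" ([column, row] in pixels, amid what is visible of it).
- env.cut_out(camera, thing): "region" (480x640 bool, what is visible of it) and "location" ([column, row] in pixels, amid what is visible of it).
The state is a dict: "clock": time; "joint_pos": joint angles; "qvel": joint speeds; "tau": joint torques, N m; "tcp_pos": TCP position; "orientation": TCP orientation; "wrist_force": force on the tool from outside, world axes, zero at the start; "ft_torque": the same for the moment, N m; "finger_gap": finger opening in m.
Only numpy, scipy, OpenCV 4.12 (cv2) and the standard library are available. Lean on these libraries where they do the work, as an engineer would, in place of code of your own. Each camera call takes 0.05 s, during which the arm holds its last target.

TASK

Lift the black leak probe out of its upright stand by its orange nose end, park it leaning on the 45 degree rest with its tail down against the heel, and let go of it. Then take it again from the side by its middle and lay it gently, without dropping it, in the charging cradle, fully down on the bed, display up, tail at the end with the copper contacts. Leave the other things on the bench where they are.

Things in the scene. Friction and masses are not known exactly. Their poses are not given: they have to be found in the camera images.
- probe: Leak probe: black bar, orange nose cap; 180 mm long (z), 36 wide (y), 30 thick (x), 0.15 to 0.3 kg, balanced at about mid-length. Origin at the centre of the tail end face; z runs to the nose, x points out of the face with green display and keys. 36 mm wide up to z = 170 mm (orange from 148, 26 thick there), then a 22 mm round tip. It starts upright in the stand, tail 10 mm above the table.
- probe_nose (a point): Centre of the probe's nose tip, 180 mm from its origin along its z.
- stand: Grey stand fixed to the table: base 100 x 110 x 10 mm with a pocket open at the top, walls 6 mm, rim 80 mm above the table, inside 38 (x) x 44 mm (y), floor 10 mm above the table. Origin under its centre, z up; x points to the side with the yellow sticker, the side the probe's display faces.
- rest: Aluminium block on a dark base 200 x 90 x 8 mm, fixed. Its 45 degree face rises along the rest's x: a bar 125 mm long and 26 wide, narrower than the probe, so fingers can straddle it. At its low end a heel plate 68 mm wide stands 25 mm proud of the face, and two blue cheeks, 48 mm apart inside, 22 proud, guide the lowest 32 mm. Origin under the base's centre, z up.
- rest_heel (a point): Where the centre of the probe's tail face lies when parked: at the heel, 15 mm off the sloping face; in the rest's frame x = -76, y = 0, z = 41 mm.
- rest_top (a point): Where the probe's nose tip lies when parked: 180 mm up the 45 degree slope from rest_heel, 15 mm off the line of the face. For this job the display should face up, away from the slope.
- cradle: Charging cradle, fixed: white base 232 x 110 x 10 mm; bed 26 mm wide, 192 long, top 30 mm above the table, between a black end block with copper contacts and green lamp (-x, 55 mm high, for the tail) and a white one (+x, 38 high). Black and white cheeks, 48 mm apart inside, up to 46 high, guide both ends; from x = -60 to 66 mm the sides are open for fingers. Origin under its centre, z up.
- multimeter: Orange multimeter, 185 x 90 x 36 mm, a bystander. Origin under its centre.
- screwdriver: Red-handled screwdriver lying on the table, about 200 mm long, a bystander.
- case: Small clear case, 75 x 55 x 22 mm, a bystander. Origin under its centre.
- valve: Brass valve body, 78 x 34 mm, 56 mm high, a bystander. Origin under its centre.
- flux: Jar of 48 mm diameter, 85 mm high, a bystander. Origin under its centre.
- board: Green circuit board, 100 x 70 mm, 16 mm high, a bystander. Origin under its centre.
- cup: Blue cup, 70 mm across, 60 mm high, a bystander. Origin under its centre.
- cradle_tail (a point): Where the centre of the probe's tail lies when it is laid home (6 mm to spare either way along x): x = -90, y = 0, z = 45 mm in the cradle's frame; the probe's z then runs along the cradle's x, display up.

How it is judged:
On the way, in this order (a step that is already met when the one before it is completed fails the run):
1. the probe is held by its nose end (grasp point more than 115 mm from the tail), clear of the stand (contact force between probe and the fingers above 1 N and contact force between probe and stand below 0.05 N and z of the grasp point in the frame of probe above 0.115 m and z of probe in the frame of stand above 0.07 m), for 0.1 s.
2. the probe lies parked on the rest, tail and nose within 15 and 20 mm of their marks, touched by no finger (distance between probe and rest_heel below 0.015 m and distance between probe_nose and rest_top below 0.02 m and contact force between probe and the fingers below 0.05 N and contact force between probe and rest above 0.5 N and linear speed of probe below 0.02 m/s), for 0.3 s.
3. the probe is held by its middle (grasp point 50 to 130 mm from the tail), clear of the rest (contact force between probe and the fingers above 1 N and contact force between probe and rest below 0.05 N and distance between probe and rest_heel above 0.03 m and z of the grasp point in the frame of probe between 0.05 and 0.13 m), for 0.1 s.
At the end, for the whole second after the job is handed in: The probe lies at rest in the cradle, tail at the contact end between the end blocks (tail 80 to 100 mm from the cradle's centre), both ends within 10 mm of the cradle's centre line and within 5 mm of the height of full seating, display up within 0.15 rad (x of probe in the frame of cradle between -0.1 and -0.08 m and y of probe in the frame of cradle between -0.01 and 0.01 m and y of probe_nose in the frame of cradle between -0.01 and 0.01 m and z of probe in the frame of cradle between 0.04 and 0.05 m and z of probe_nose in the frame of cradle between 0.04 and 0.05 m and angle between probe's own x axis and vertical below 0.15 rad and linear speed of probe below 0.02 m/s); the robot touches nothing.
It fails at once if any of the multimeter, screwdriver, case, valve, flux jar, board or cup is moved by more than 30 mm (distance of any of multimeter, screwdriver, case, valve, flux, board, cup from where it was at the start of the episode above 0.03 m).
It fails at once if the probe is dropped: it moves faster than 0.5 m/s while no finger touches it (a free fall of more than about 13 mm) (contact force between probe and the fingers below 0.05 N and linear speed of probe above 0.5 m/s).
It also fails if it takes over 58 s, if anything falls off the work surface, if the arm or the gripper's body presses on something with over 40 N, if the wrist force passes 120 N, or if a joint passes its speed limit or range.

## Working session

There is one attempt and no reset: what is moved stays moved. The work goes in short steps, Python scripts to look and compute and a shell command to move; the robot and the scene stay as the last step left them, time stands still between calls to the robot, and variables do not carry over. Pictures are saved under pics/ and viewed, and the job is handed in when it is done.

```bash
mkdir -p pics; ls
cat > h.py <<'E'
import numpy as np, cv2
from workcell import env
def snap(c,name=None):
    r=env.read_camera(c)
    if name: cv2.imwrite('pics/'+name+'.png',r['color'])
    return r
def ray(r,px,fish=False):
    K=np.array(r['mtx']);V=np.array(r['view'])
    x=(px[0]-K[0,2])/K[0,0];y=(px[1]-K[1,2])/K[1,1]
    if fish:
        t=np.hypot(x,y); s=np.sin(t)/t if t>1e-9 else 1; d=np.array([x*s,y*s,np.cos(t)])
    else: d=np.array([x,y,1.])
    R=V[:3,:3];o=-R.T@V[:3,3]; d=R.T@d
    return o,d/np.linalg.norm(d)
def onz(r,px,z,fish=False):
    o,d=ray(r,px,fish); return o+d*(z-o[2])/d[2]
def proj(r,p,fish=False):
    K=np.array(r['mtx']);V=np.array(r['view']); q=V[:3,:3]@np.array(p)+V[:3,3]
    if fish:
        h=np.hypot(q[0],q[1]);t=np.arctan2(h,q[2]);q=np.array([q[0]/h*t,q[1]/h*t,1]) if h>1e-9 else np.array([0,0,1])
    q=q/q[2]; return np.array([K[0,0]*q[0]+K[0,2],K[1,1]*q[1]+K[1,2]])
E
python3 - <<'E'
from h import *
np.set_printoptions(precision=4,suppress=True)
for c in ['scene','top','wrist']:
    r=snap(c,c+'0'); V=np.array(r['view']); print(c,r['mtx'],'\n',V,-V[:3,:3].T@V[:3,3])
    if c!='wrist':
      for n in ['probe','stand','rest','cradle']:
        for d in env.boxes_of(c,n)[:2]: print(n,d)
print(env.get_state())
E
```

```text
pics
scene [[575.6957   0.     315.2766]
 [  0.     575.6957 236.0372]
 [  0.       0.       1.    ]] 
 [[ 0.5979  0.8015  0.0109 -0.3228]
 [ 0.657  -0.4822 -0.5796 -0.2636]
 [-0.4593  0.3537 -0.8148  1.4822]
 [ 0.      0.      0.      1.    ]] [ 1.0469 -0.3926  1.0585]
probe {'location': [197.4, 336.7], 'p': 0.56}
stand {'location': [207.5, 372.3], 'p': 0.91}
rest {'location': [316.2, 272.8], 'p': 0.59}
cradle {'location': [406.2, 208.4], 'p': 0.83}
top [[573.3927   0.     320.4115]
 [  0.     573.3927 236.7281]
 [  0.       0.       1.    ]] 
 [[-0.0098 -0.9999 -0.0058 -0.0245]
 [-0.9778  0.0108 -0.2095  0.5702]
 [ 0.2095  0.0036 -0.9778  1.328 ]
 [ 0.      0.      0.      1.    ]] [ 0.279  -0.0355  1.4178]
probe {'location': [433.0, 227.7], 'p': 0.88}
rest {'location': [306.7, 259.3], 'p': 0.73}
rest {'location': [198.7, 263.6], 'p': 0.35}
wrist [[371.6483   0.     315.3981]
 [  0.     371.6483 237.5927]
 [  0.       0.       1.    ]] 
 [[ 0.3574  0.934   0.0014 -0.5757]
 [ 0.8939 -0.3425  0.2894 -0.036 ]
 [ 0.2708 -0.1022 -0.9572  0.3798]
 [ 0.      0.      0.      1.    ]] [0.1351 0.5642 0.3748]
{'clock': 0.55, 'joint_pos': array([ 1.0654,  0.3132,  0.0461,  1.3036, -0.    ,  1.4312]), 'qvel': array([-0.001 , -0.0012,  0.0013,  0.    , -0.0002,  0.0007]), 'tau': array([ -0.0011, -48.0069,  29.8608,   0.0009,  -0.0001,  -0.    ]), 'tcp_pos': array([0.2057, 0.537 , 0.2313]), 'orientation': array([0.    , 0.1819, 0.9833, 0.    ]), 'wrist_force': array([-0.782, -0.374, -0.28 ]), 'ft_torque': array([-0.0086,  0.0179, -0.0362]), 'finger_gap': 0.08563622683485694}
```

View pics/top0.png

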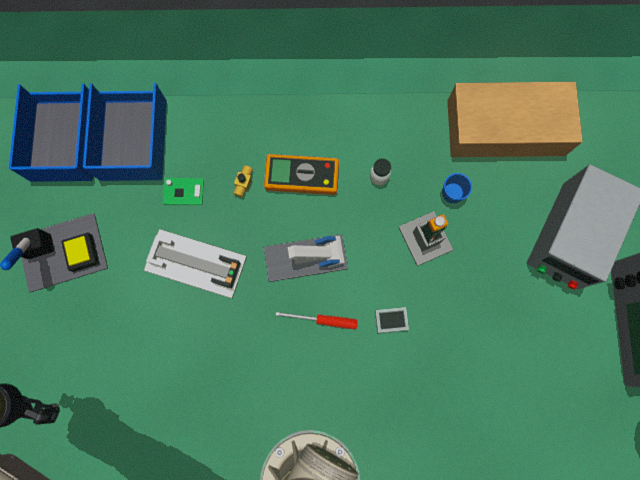

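View pics/scene0.png

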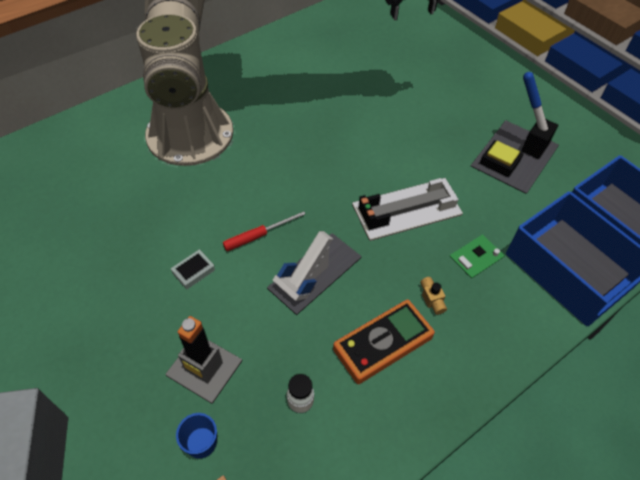

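Run:
```python
import cv2,numpy as np
t=cv2.imread('pics/top0.png')
c=[t[205:270,390:460],t[225:285,255:355],t[225:300,140:250]]
for i,(a,s) in enumerate(zip(c,[8,7,7])): cv2.imwrite(f'pics/ct{i}.png',cv2.resize(a,None,fx=s,fy=s,interpolation=cv2.INTER_CUBIC))
t=cv2.imread('pics/scene0.png')
c=[t[305:405,155:255],t[220:320,260:370],t[170:245,345:470]]
for i,(a,s) in enumerate(zip(c,[6,6,6])): cv2.imwrite(f'pics/cs{i}.png',cv2.resize(a,None,fx=s,fy=s,interpolation=cv2.INTER_CUBIC))
```

```text
(no output)
```

View pics/ct0.png

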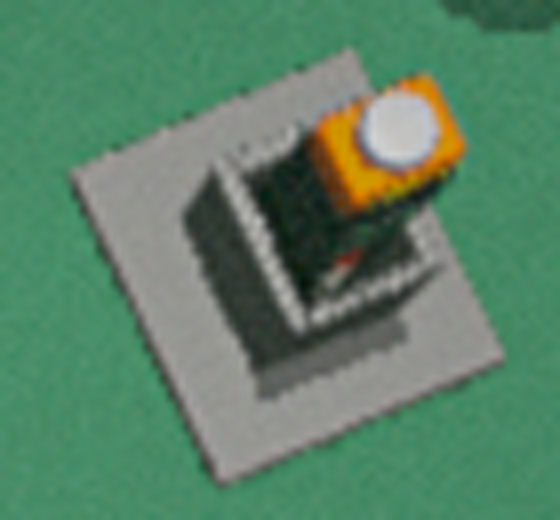

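View pics/ct1.png

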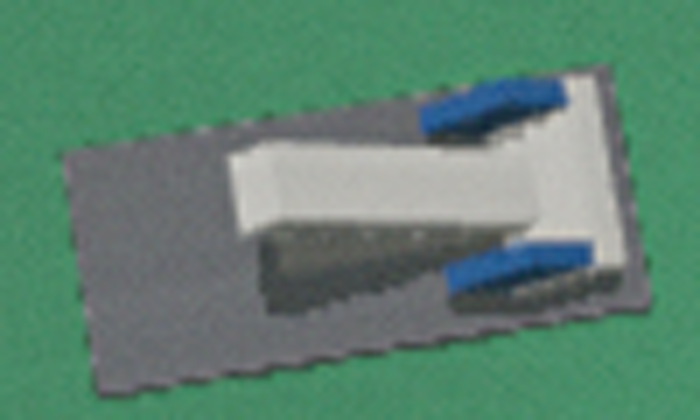

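View pics/ct2.png

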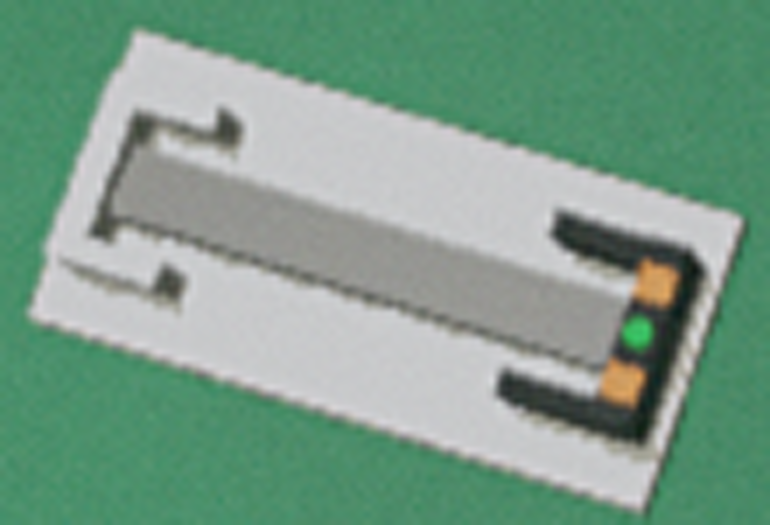

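View pics/cs0.png

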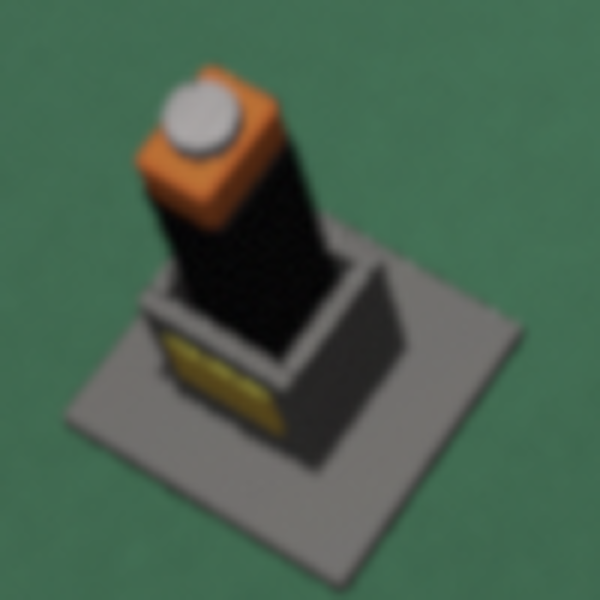

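View pics/cs1.png

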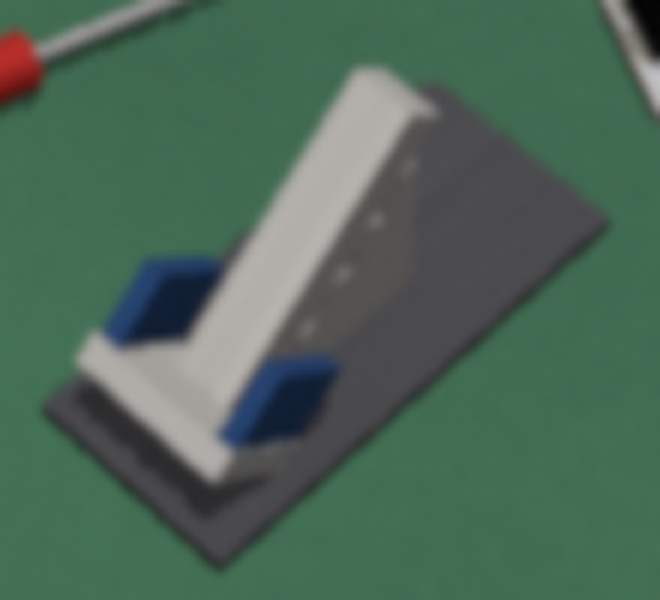

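View pics/cs2.png

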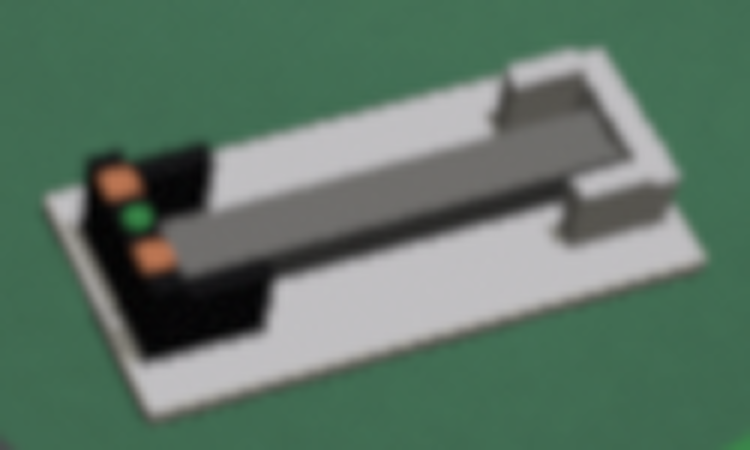

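```bash
cat > fit.py <<'E'
from h import *
from scipy.optimize import least_squares
import pickle
np.set_printoptions(precision=4,suppress=True)
rt=snap('top');rs=snap('scene')
def f(u,off,s): return (np.array(u)+.5)/s-.5+np.array(off)
O={'stand':(50,55,10,[((350,48),1,1),((70,175),-1,1),((222,485),-1,-1),((505,357),1,-1)],(390,205),8,[((65,415),1,-1),((342,590),1,1),((522,330),-1,1)],(155,305),6),
'rest':(100,45,8,[((605,65),-1,-1),((650,310),-1,1),((65,152),1,-1),((98,395),1,1)],(255,225),7,[((608,222),1,-1),((220,570),-1,-1),((45,410),-1,1)],(260,220),6),
'cradle':(116,55,10,[((138,30),1,-1),((742,215),-1,-1),((645,512),-1,1),((30,318),1,1)],(140,225),7,[((45,195),-1,1),((150,420),-1,-1),((708,262),1,-1)],(345,170),6)}
P={}
for n,(a,b,h,T,to,ts,S,so,ss) in O.items():
    obs=[(rt,f(u,to,ts),sx,sy) for u,sx,sy in T]+[(rs,f(u,so,ss),sx,sy) for u,sx,sy in S]
    def w(p,sx,sy):
        c,s=np.cos(p[2]),np.sin(p[2]); x,y=sx*a/1e3,sy*b/1e3
        return [p[0]+c*x-s*y,p[1]+s*x+c*y,h/1e3]
    pts=[onz(r,u,h/1e3) for r,u,_,_ in obs[:4]]
    c=np.mean(pts,0)
    def res(p): return np.concatenate([proj(r,w(p,sx,sy))-u for r,u,sx,sy in obs])
    x=sum(q*sx for q,(_,_,sx,_) in zip(pts,obs)); th=np.arctan2(x[1],x[0])
    s=least_squares(res,[c[0],c[1],th]); P[n]=s.x
    st=least_squares(lambda p:res(p)[:8],[c[0],c[1],th]).x; sc=least_squares(lambda p:res(p)[8:],[c[0],c[1],th]).x
    print(n,s.x,np.degrees(s.x[2]),'top',st,'scene',sc,'\n',s.fun.reshape(-1,2).round(2).tolist())
o1,d1=ray(rt,f((400,128),(390,205),8));o2,d2=ray(rs,f((202,117),(155,305),6))
A=np.array([d1,-d2]).T;t=np.linalg.lstsq(A,o2-o1,rcond=None)[0]; p1=o1+t[0]*d1;p2=o2+t[1]*d2
print('nose',p1,p2,(p1+p2)/2, 'z=.19',onz(rt,f((400,128),(390,205),8),.19))
P['nose']=(p1+p2)/2
pickle.dump(P,open('P.pkl','wb'))
for n in ['stand','rest','cradle']:
    x,y,t=P[n]; print(n,'reach',np.hypot(x,y))
E
python3 fit.py
```

```text
stand [ 0.5757 -0.2938 -1.1674] -66.8880921185905 top [ 0.5754 -0.2935 -1.158 ] scene [ 0.576  -0.2938 -1.1751] 
 [[0.5, -0.22], [-0.23, -0.61], [-0.27, 0.15], [0.51, 0.21], [-0.72, 0.25], [0.11, -0.2], [0.74, -0.61]]
rest [0.5293 0.0073 1.7243] 98.7933513145883 top [0.5289 0.008  1.7192] scene [0.5298 0.0063 1.7304] 
 [[0.99, -0.46], [0.74, -0.56], [-0.48, -0.12], [-0.04, 0.37], [0.87, -0.33], [0.21, -0.36], [-0.58, -0.64]]
cradle [0.5178 0.2826 1.2595] 72.16189461257775 top [0.518  0.2828 1.2609] scene [0.5177 0.2822 1.2575] 
 [[-0.07, -0.07], [0.66, 0.31], [0.07, -0.01], [-0.26, 0.02], [-0.05, 0.48], [0.13, -0.44], [0.36, -0.12]]
nose [ 0.5759 -0.2937  0.1889] [ 0.5759 -0.2936  0.1889] [ 0.5759 -0.2937  0.1889] z=.19 [ 0.5756 -0.2935  0.19  ]
stand reach 0.6462891182673798
rest reach 0.5293875423898912
cradle reach 0.5898611792987118
```

```bash
python3 -m pendant '[[[0,0,0],1,-1],[[0,0,0],1,-1],[[0,0,0],1,-1],[[0,0,0],1,-1],[[0,0,0],1,-1],[[0,0,0],1,-1],[[0,0,-1],1,-1],[[0,0,0],0.65,-1],[[0,0,0],0,-1]]' 20
cat > go.py <<'E'
from h import *
import sys,pickle
from scipy.spatial.transform import Rotation as Ro
np.set_printoptions(precision=4,suppress=True)
P=pickle.load(open('P.pkl','rb'))
def st():
    s=env.get_state(); q=s['orientation']; R=Ro.from_quat([q[1],q[2],q[3],q[0]]).as_matrix()
    return s,np.array(s['tcp_pos']),R
def fr(n,x,z,y=0):  # point in frame n (m) -> world
    a,b,t=P[n];c,s_=np.cos(t),np.sin(t); return np.array([a+c*x-s_*y,b+s_*x+c*y,z])
def rows(target,tcp=None):
    s,p,R=st(); d=R.T@(np.array(target)-(p if tcp is None else tcp))
    print('clock',s['clock'],'tcp',p,'yheading',np.degrees(np.arctan2(R[1,1],R[0,1])),'shift units(20mm):',d/.02,'F',s['wrist_force'],'gap',s['finger_gap'],'q',s['joint_pos'])
E
python3 - <<'E'
from go import *
rows([.5759,-.2937,.26])
E
```

```text
clock: 1.78
tcp_pos: [0.2058, 0.5371, 0.2515]
orientation: [-0.0, 0.551, 0.835, 0.0]
wrist_force: [-0.1, 0.4, 0.6]
finger_gap: 0.0854
clock 1.775 tcp [0.2058 0.5371 0.2515] yheading 23.18570195093414 shift units(20mm): [-45.4703   0.6585  -0.4375] F [-0.0825  0.3975  0.6408] gap 0.08544485337416122 q [ 1.0654  0.3088  0.0891  1.3506 -0.      2.2315]
```

```bash
python3 -m pendant '[[[-1,0.02,0],0,-1],[[-1,0.02,0],0,-1],[[-1,0.02,0],0,-1],[[-1,0.02,0],0,-1],[[-1,0.02,0],0,-1],[[-1,0.02,0],0,-1],[[-1,0.02,0],0,-1],[[-1,0.02,0],0,-1],[[-1,0.02,0],0,-1],[[-1,0.02,0],0,-1],[[-1,0.02,0],0,-1],[[-1,0.02,0],0,-1]]'
python3 -m pendant '[[[-1,0.02,0],0,-1],[[-1,0.02,0],0,-1],[[-1,0.02,0],0,-1],[[-1,0.02,0],0,-1],[[-1,0.02,0],0,-1],[[-1,0.02,0],0,-1],[[-1,0.02,0],0,-1],[[-1,0.02,0],0,-1],[[-1,0.02,0],0,-1],[[-1,0.02,0],0,-1],[[-1,0.02,0],0,-1],[[-1,0.02,0],0,-1]]'
python3 -m pendant '[[[-1,0.02,0],0,-1],[[-1,0.02,0],0,-1],[[-1,0.02,0],0,-1],[[-1,0.02,0],0,-1],[[-1,0.02,0],0,-1],[[-1,0.02,0],0,-1],[[-1,0.02,0],0,-1],[[-1,0.02,0],0,-1],[[-1,0.02,0],0,-1],[[-1,0.02,0],0,-1],[[-1,0.02,0],0,-1],[[-1,0.02,0],0,-1]]'
python3 - <<'E'
from go import *
rows([.5759,-.2937,.26])
snap('wrist','w1')
E
```

```text
clock: 3.28
tcp_pos: [0.3049, 0.317, 0.2514]
orientation: [0.0, 0.551, 0.835, 0.0]
wrist_force: [-0.4, 0.2, -0.9]
finger_gap: 0.0855
clock: 4.78
tcp_pos: [0.4032, 0.0982, 0.2513]
orientation: [0.0, 0.551, 0.835, 0.0]
wrist_force: [-0.2, -0.1, 0.9]
finger_gap: 0.0854
clock: 6.28
tcp_pos: [0.5024, -0.1206, 0.2512]
orientation: [-0.0, 0.551, 0.835, 0.0]
wrist_force: [-0.2, 0.3, -0.3]
finger_gap: 0.0858
clock 6.275 tcp [ 0.5024 -0.1206  0.2512] yheading 23.14323266487845 shift units(20mm): [-9.4003 -0.0237 -0.4406] F [-0.2275  0.2864 -0.3252] gap 0.08577088354548922 q [-0.3912  0.1947 -0.0615  1.3147  0.0001  0.7757]
```

View pics/w1.png

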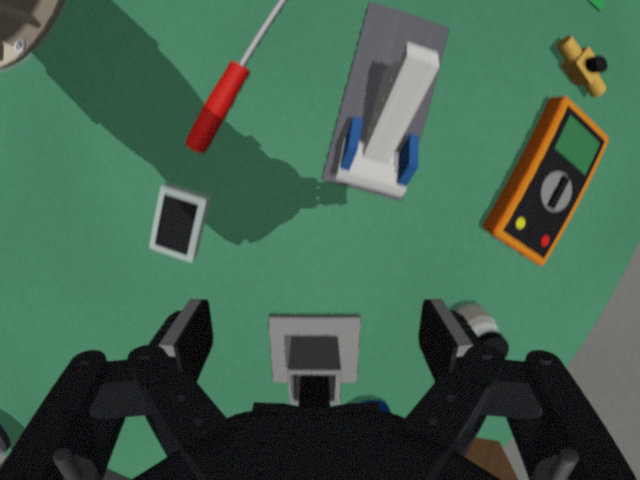

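```bash
python3 -m pendant '[[[-1,0,0],0,-1],[[-1,0,0],0,-1],[[-1,0,0],0,-1],[[-1,0,0],0,-1],[[-1,0,0],0,-1],[[-1,0,0],0,-1],[[-1,0,0],0,-1],[[-1,0,0],0,-1],[[-1,0,0],0,-1],[[-0.4,-0.02,0],0,-1],[[0,0,0],0,-1]]'
python3 - <<'E'
from go import *
rows([.5759,-.2937,.143])
snap('wrist','w2'); r=snap('scene'); cv2.imwrite('pics/s2.png',cv2.resize(r['color'][220:420,100:320],None,fx=3,fy=3))
E
```

```text
clock: 7.7
tcp_pos: [0.5754, -0.293, 0.2508]
orientation: [-0.0, 0.551, 0.834, 0.0]
wrist_force: [0.8, 0.0, 0.5]
finger_gap: 0.0852
clock 7.7 tcp [ 0.5754 -0.293   0.2508] yheading 23.103387854004175 shift units(20mm): [-0.0468  0.0119  5.3905] F [0.7686 0.043  0.5129] gap 0.08522921132520976 q [-0.5953  0.455   0.302   1.4186  0.0002  0.5723]
```

View pics/w2.png

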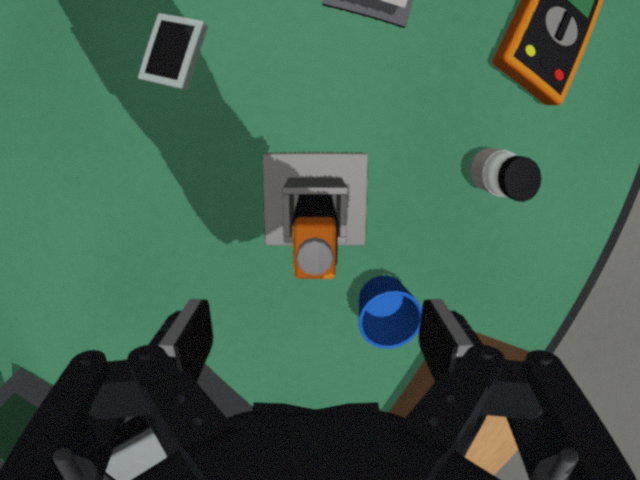

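View pics/s2.png

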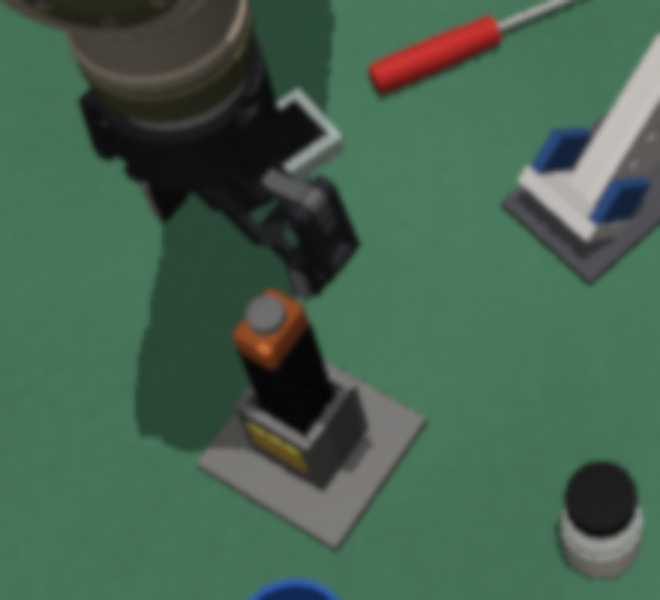

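```bash
python3 -m pendant '[[[-0.03,0.01,1],0,-1],[[0,0,1],0,-1],[[0,0,1],0,-1],[[0,0,1],0,-1],[[0,0,1],0,-1],[[0,0,0.4],0,-1],[[0,0,0],0,-1],[[0,0,0],0,1],[[0,0,0],0,1],[[0,0,0],0,1],[[0,0,0],0,1],[[0,0,0],0,1]]' 40
python3 - <<'E'
from go import *
rows([.5759,-.2937,.143])
E
```

```text
clock: 9.3
tcp_pos: [0.5762, -0.2933, 0.144]
orientation: [0.001, 0.551, 0.835, -0.0]
wrist_force: [0.0, -0.3, 4.3]
finger_gap: 0.029
clock 9.3 tcp [ 0.5762 -0.2933  0.144 ] yheading 23.132777038983708 shift units(20mm): [-0.0133 -0.0196  0.05  ] F [ 0.0302 -0.2874  4.3196] gap 0.02901801130125025 q [-0.5949  0.4852  0.088   1.1722 -0.0001  0.5722]
```

```bash
python3 -m pendant '[[[0,0,0],0,1],[[0,0,0],0,1]]'
python3 - <<'E'
from h import *
snap('wrist','w3'); r=snap('scene'); cv2.imwrite('pics/s3.png',cv2.resize(r['color'][220:420,100:320],None,fx=3,fy=3))
E
```

```text
clock: 9.55
tcp_pos: [0.5762, -0.2933, 0.144]
orientation: [0.001, 0.551, 0.835, -0.0]
wrist_force: [-0.7, 0.0, 5.4]
finger_gap: 0.0289
```

View pics/w3.png

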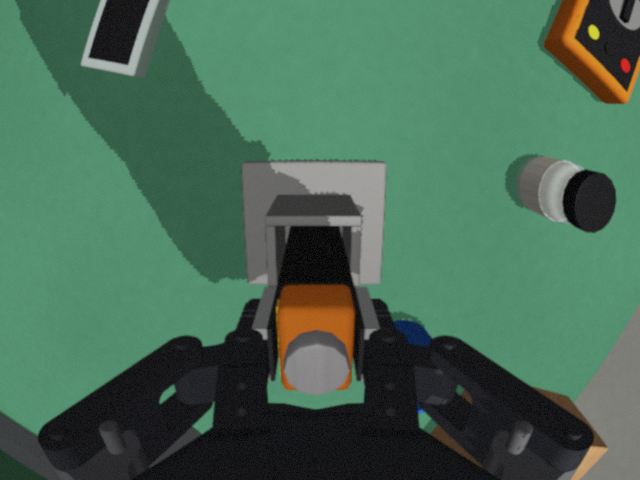

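View pics/s3.png

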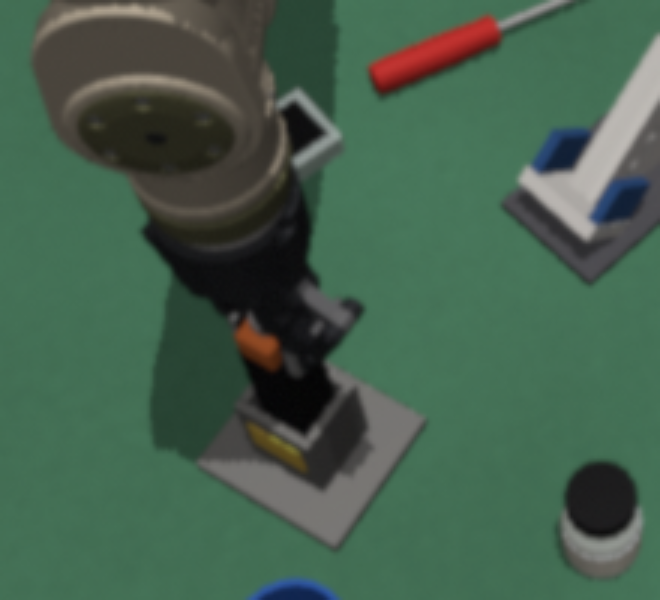

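```bash
python3 -m pendant '[[[0,0,-0.4],0,1],[[0,0,-0.8],0,1],[[0,0,-1],0,1],[[0,0,-1],0,1],[[0,0,-1],0,1],[[0,0,-1],0,1],[[0,0,-1],0,1],[[0,0,-0.8],0,1],[[0,0,0],1,1],[[0,0,0],1,1],[[0,0,0],0.39,1],[[0,0,0],0,1]]'
python3 - <<'E'
from go import *
rows(fr('rest',-.063,.29))
r=snap('scene'); cv2.imwrite('pics/s4.png',cv2.resize(r['color'][120:420,80:380],None,fx=2,fy=2))
E
```

```text
clock: 11.15
tcp_pos: [0.5756, -0.2925, 0.2837]
orientation: [-0.0, 0.651, 0.76, 0.0]
wrist_force: [-0.1, 1.0, -2.7]
finger_gap: 0.0288
clock 11.15 tcp [ 0.5756 -0.2925  0.2837] yheading 8.84075565043833 shift units(20mm): [12.0166  0.0132 -0.3071] F [-0.1298  1.0234 -2.6688] gap 0.02884919635894555 q [-0.5946  0.4565  0.3839  1.4989  0.0005  0.8219]
```

View pics/s4.png

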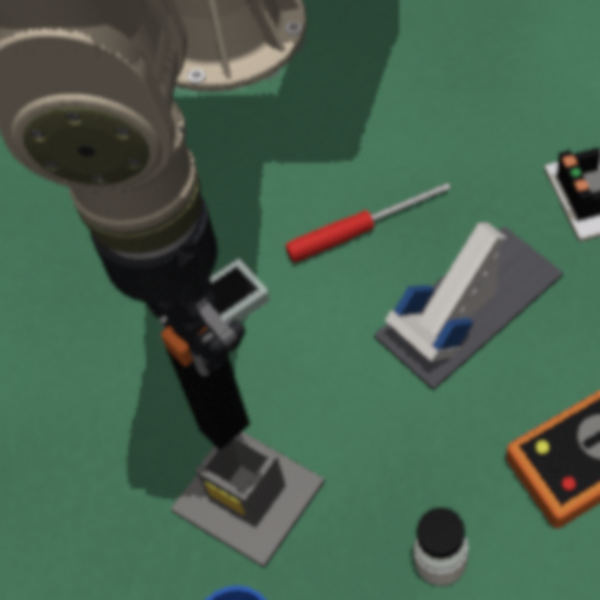

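Run:
```python
from go import *
g=.153; C=np.array([-.0654,.0304]); u=np.array([.7071,.7071])
for e in (.002,):
  prev=None
  for th in range(0,50,5):
    t=np.radians(th); B=C+u*(.03*np.sin(np.pi/4-t)+e*(1-th/45))
    G=B+.015*np.array([-np.cos(t),np.sin(t)])+g*np.array([np.sin(t),np.cos(t)])
    T=G-[0,.019]
    print(th,(T*1e3).round(1), None if prev is None else ((T-prev)/.02*[1,-1]).round(2)); prev=T
```

```text
0 [-64.  180.8] None
5 [-52.1 180. ] [0.59 0.04]
10 [-40.3 177.9] [0.59 0.1 ]
15 [-28.7 174.6] [0.58 0.17]
20 [-17.4 170.1] [0.57 0.23]
25 [ -6.5 164.3] [0.55 0.29]
30 [  4.1 157.4] [0.53 0.35]
35 [ 14.1 149.3] [0.5 0.4]
40 [ 23.5 140.3] [0.47 0.45]
45 [ 32.2 130.2] [0.44 0.5 ]
```

```bash
python3 -m pendant '[[[1,0,0],0,1],[[1,0,0],0,1],[[1,0,0],0,1],[[1,0,0],0,1],[[1,0,0],0,1],[[1,0,0],0,1],[[1,0,0],0,1],[[1,0,0],0,1],[[1,0,0],0,1],[[1,0,0],0,1],[[1,0,0],0,1],[[1,0,0],0,1]]'
python3 -m pendant '[[[0,0,0],0,1],[[0,0,0],0,1]]'
python3 - <<'E'
from go import *
rows(fr('rest',-.063,.182))
r=snap('scene'); cv2.imwrite('pics/s5.png',cv2.resize(r['color'][150:350,200:420],None,fx=3,fy=3))
snap('wrist','w5')
E
```

```text
clock: 12.7
tcp_pos: [0.5389, -0.0544, 0.2833]
orientation: [0.0, 0.651, 0.759, 0.0]
wrist_force: [-0.0, -0.0, -2.2]
finger_gap: 0.0293
clock: 12.95
tcp_pos: [0.5392, -0.0557, 0.2833]
orientation: [0.0, 0.651, 0.759, -0.0]
wrist_force: [0.1, -0.2, -2.2]
finger_gap: 0.0292
clock 12.95 tcp [ 0.5392 -0.0557  0.2833] yheading 8.816848841746781 shift units(20mm): [ 0.0382 -0.0093  5.0664] F [ 0.127  -0.1693 -2.1869] gap 0.029239759292340094 q [-0.2508  0.2394  0.0733  1.4043 -0.0003  1.1661]
```

View pics/s5.png

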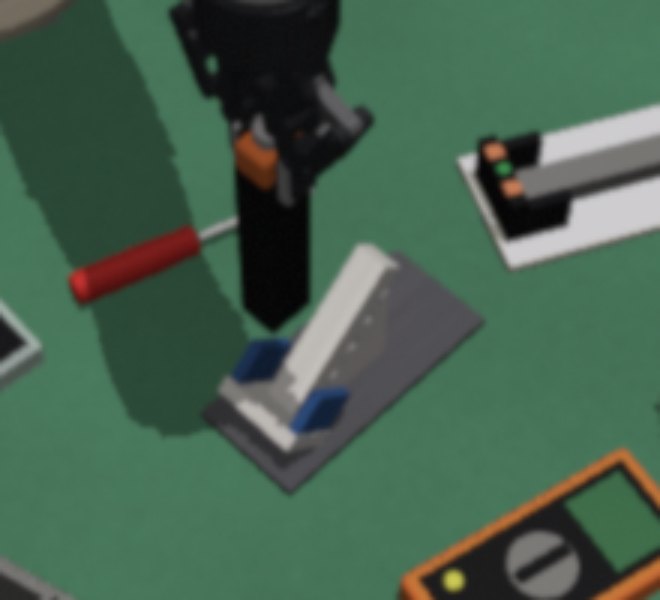

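View pics/w5.png

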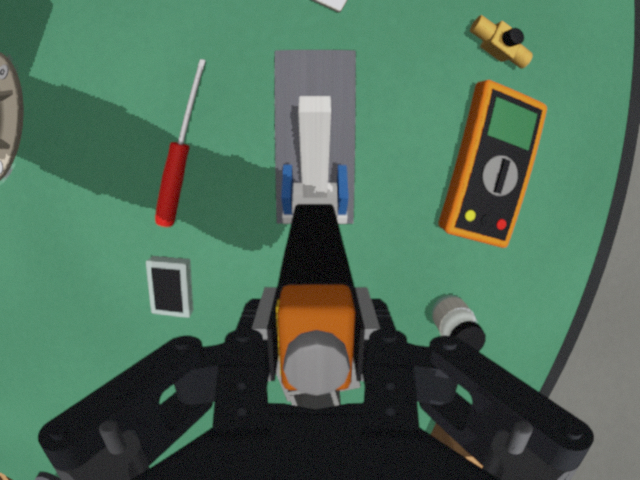

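```bash
python3 -m pendant '[[[0.03,0,1],0,1],[[0,0,1],0,1],[[0,0,1],0,1],[[0,0,1],0,1],[[0,0,0.6],0,1],[[0,0,0.3],0,1],[[0,0,0],0,1],[[0,0,0],0,1]]' 25
python3 - <<'E'
from go import *
rows(fr('rest',-.063,.182))
r=snap('scene'); cv2.imwrite('pics/s6.png',cv2.resize(r['color'][150:350,200:420],None,fx=3,fy=3))
E
```

```text
clock: 14.05
tcp_pos: [0.5395, -0.0553, 0.186]
orientation: [0.001, 0.651, 0.759, 0.0]
wrist_force: [0.3, -0.2, -2.6]
finger_gap: 0.0293
clock 14.05 tcp [ 0.5395 -0.0553  0.186 ] yheading 8.799771329161034 shift units(20mm): [ 0.0188 -0.0246  0.2019] F [ 0.2658 -0.2299 -2.6097] gap 0.02929177382067929 q [-0.2502  0.2665 -0.1294  1.1735  0.0001  1.167 ]
```

View pics/s6.png

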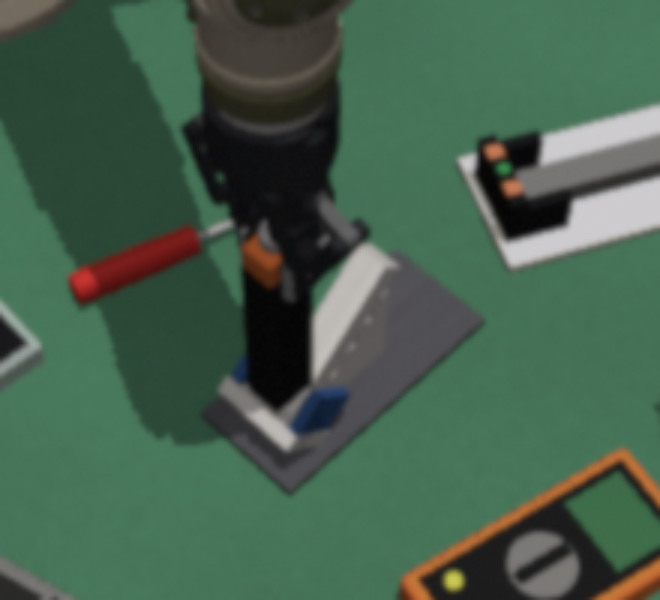

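```bash
python3 -m pendant '[[[-0.04,0,0.22],0,1],[[0.3,0,0.02],0,1],[[0.3,0,0.02],0,1],[[0.3,0,0.05],0,1],[[0.3,0,0.05],0,1],[[0.29,0,0.08],0,1],[[0.29,0,0.09],0,1],[[0,0,0],0,1]]' 20
python3 - <<'E'
from go import *
rows(fr('rest',-.0287,.1746))
r=snap('scene'); cv2.imwrite('pics/s7.png',cv2.resize(r['color'][150:350,200:420],None,fx=3,fy=3))
E
```

```text
clock: 15.1
tcp_pos: [0.534, -0.0203, 0.1749]
orientation: [0.0, 0.65, 0.76, 0.0]
wrist_force: [0.8, -1.4, 2.9]
finger_gap: 0.0292
clock 15.1 tcp [ 0.534  -0.0203  0.1749] yheading 8.845892833641127 shift units(20mm): [-0.0367 -0.0209  0.0145] F [ 0.7721 -1.3951  2.8593] gap 0.02917214717096912 q [-0.1884  0.2578 -0.1692  1.1428  0.0002  1.228 ]
```

View pics/s7.png

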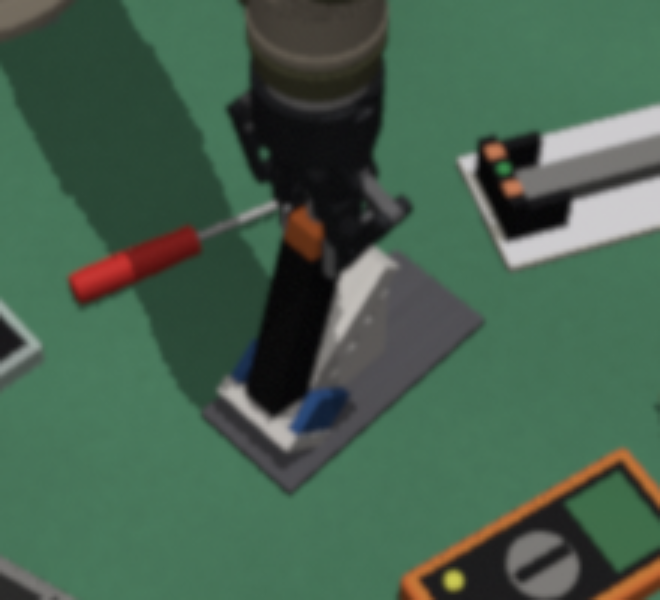

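Works well; the probe pivots with its tail in the rest (nose leaning up-slope, small forces). Continue the arc.

```bash
python3 -m pendant '[[[0.28,0,0.11],0,1],[[0.28,0,0.12],0,1],[[0.28,0,0.14],0,1],[[0.27,0,0.15],0,1],[[0.27,0,0.17],0,1],[[0.26,0,0.18],0,1],[[0.25,0,0.2],0,1],[[0.25,0,0.2],0,1],[[0,0,0],0,1]]' 20
python3 - <<'E'
from go import *
rows(fr('rest',.0141,.1493))
r=snap('scene'); cv2.imwrite('pics/s8.png',cv2.resize(r['color'][150:350,200:420],None,fx=3,fy=3))
E
```

```text
clock: 16.27
tcp_pos: [0.5268, 0.022, 0.1487]
orientation: [-0.0, 0.651, 0.759, -0.0]
wrist_force: [1.1, -1.9, -0.4]
finger_gap: 0.029
clock 16.275 tcp [0.5268 0.022  0.1487] yheading 8.834068168933602 shift units(20mm): [-0.0421  0.0131 -0.0299] F [ 1.0574 -1.9287 -0.3803] gap 0.02903378816880734 q [-0.1108  0.2622 -0.2302  1.0793  0.0003  1.3058]
```

View pics/s8.png

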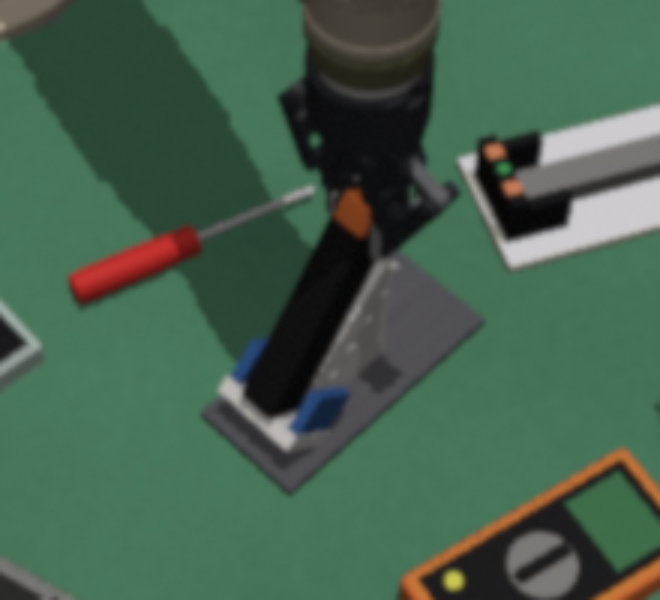

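```bash
python3 -m pendant '[[[0.23,0,0.22],0,1],[[0.23,0,0.22],0,1],[[0.21,0,0.24],0,1],[[0.2,0,0.24],0,1],[[0,0,0],0,1],[[0,0,0],0,1]]' 20
python3 - <<'E'
from go import *
rows(fr('rest',.0322,.1302))
r=snap('scene'); cv2.imwrite('pics/s9.png',cv2.resize(r['color'][150:350,200:420],None,fx=3,fy=3))
snap('wrist','w9')
E
```

```text
clock: 17.08
tcp_pos: [0.5245, 0.0389, 0.1308]
orientation: [-0.0, 0.651, 0.759, 0.0]
wrist_force: [1.1, -1.9, 0.6]
finger_gap: 0.0293
clock 17.075 tcp [0.5245 0.0389 0.1308] yheading 8.803701013414564 shift units(20mm): [ 0.0105 -0.0016  0.029 ] F [ 1.1433 -1.8883  0.6496] gap 0.029254807987270273 q [-0.0789  0.2719 -0.2637  1.0352  0.0003  1.3382]
```

View pics/s9.png

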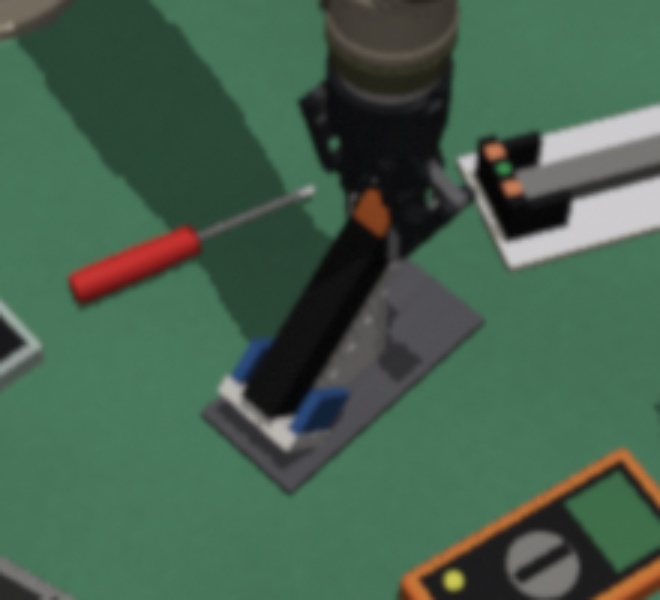

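View pics/w9.png

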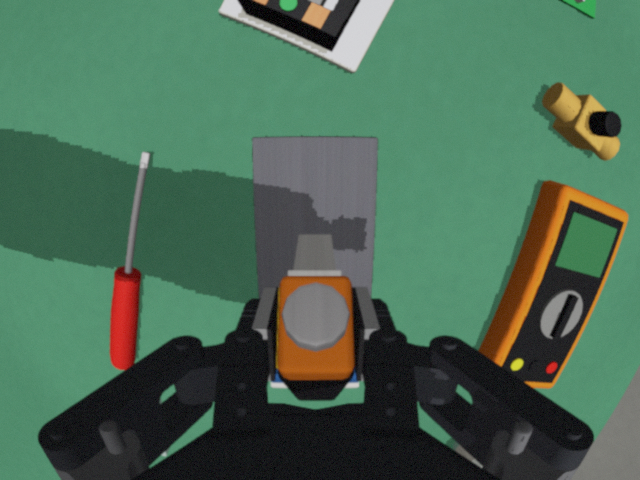

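```bash
python3 -m pendant '[[[0.03,0,0.08],0,1],[[0,0,0],0,1],[[0,0,0],0,1],[[0,0,0],0,0.0],[[0,0,0],0,-0.3],[[0,0,0],0,-0.6],[[0,0,0],0,-1],[[0,0,0],0,-1],[[0,0,0],0,-1],[[0,0,0],0,-1]]' 20
python3 - <<'E'
from go import *
rows(fr('rest',.0322,.1302))
r=snap('scene'); cv2.imwrite('pics/s10.png',cv2.resize(r['color'][150:350,200:420],None,fx=3,fy=3))
snap('wrist','w10')
E
```

```text
clock: 18.42
tcp_pos: [0.5245, 0.0393, 0.1293]
orientation: [0.0, 0.651, 0.759, 0.0]
wrist_force: [-0.1, -0.4, 0.6]
finger_gap: 0.0855
clock 18.425 tcp [0.5245 0.0393 0.1293] yheading 8.802480413093834 shift units(20mm): [-0.0122 -0.0037 -0.0431] F [-0.1012 -0.3881  0.5848] gap 0.08554502028639548 q [-0.0779  0.2729 -0.2661  1.0316  0.0001  1.3392]
```

View pics/s10.png

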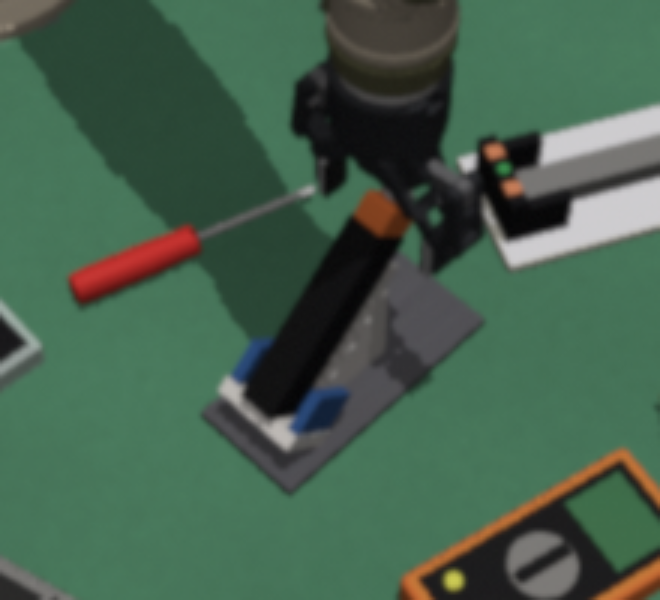

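View pics/w10.png

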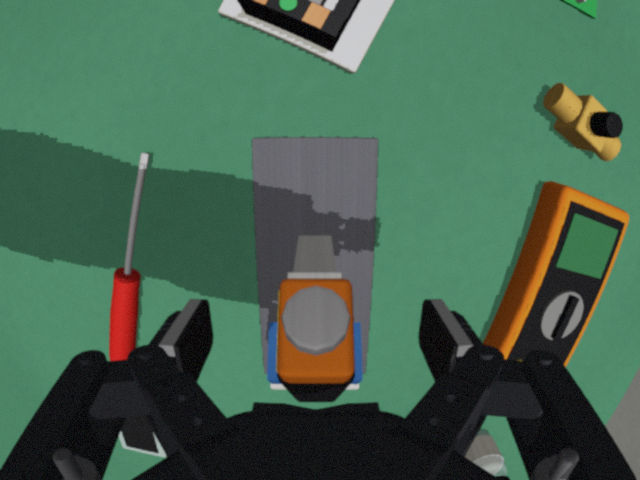

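Run:
```python
from go import *
w=snap('wrist');s=snap('scene');t=snap('top','t10')
for p in [(.0513,.168,'nose'),(-.076,.041,'tail')]:
    q=fr('rest',p[0],p[1]); print(p[2],q,proj(w,q,True),proj(s,q),proj(t,q))
r=w['color'];o=cv2.inRange(cv2.cvtColor(r,cv2.COLOR_BGR2GRAY),90,140)
q=proj(s,fr('rest',.0513,.168));u=proj(w,fr('rest',.0513,.168),True)
a=s['color'].copy();cv2.circle(a,tuple(int(round(v)) for v in q),1,(0,0,255),-1)
for f_ in (.0,): pass
cv2.circle(r,tuple(int(round(v)) for v in u),3,(255,0,255),-1); cv2.circle(r,tuple(int(round(v)) for v in proj(w,fr('rest',-.076,.041),True)),3,(255,0,255),-1)
cv2.circle(a,tuple(int(round(v)) for v in proj(s,fr('rest',-.076,.041))),1,(0,0,255),-1)
cv2.imwrite('pics/c11.png',np.hstack([cv2.resize(a[200:300,270:370],(400,400)),r[230:430,220:420].repeat(2,0).repeat(2,1)]))
```

```text
nose [0.5215 0.058  0.168 ] [319.998  311.2753] [334.3144 212.3577] [280.5253 248.3221]
tail [ 0.541  -0.0678  0.041 ] [317.1328 377.5556] [289.1741 285.3308] [335.8707 249.8086]
```

View pics/c11.png

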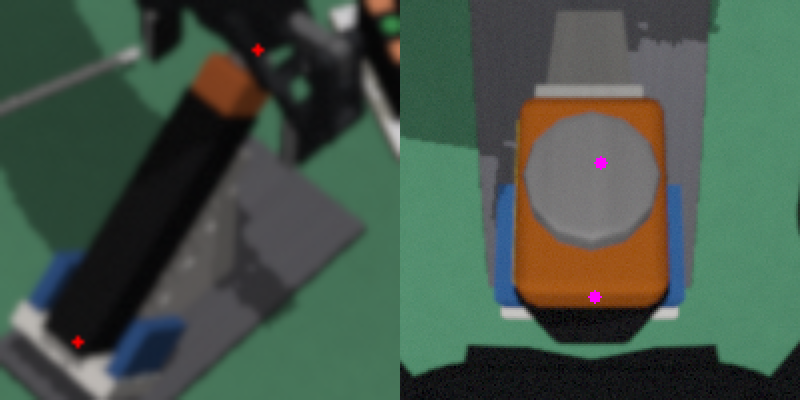

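```bash
python3 -m pendant '[[[-0.5,0,0.33],0,-1],[[-0.5,0,0.34],0,-1],[[-0.46,0,0.33],0,-1],[[0,0,0],0,-1],[[0,0,0],0,-1]]' 20
python3 - <<'E'
from go import *
rows(fr('rest',.0032,.1092))
r=snap('scene'); cv2.imwrite('pics/s12.png',cv2.resize(r['color'][150:350,200:420],None,fx=3,fy=3))
snap('wrist','w12')
E
```

```text
clock: 19.3
tcp_pos: [0.5288, 0.0103, 0.1092]
orientation: [-0.0, 0.651, 0.759, 0.0]
wrist_force: [0.5, 0.9, 0.4]
finger_gap: 0.0853
clock 19.3 tcp [0.5288 0.0103 0.1092] yheading 8.776320915259616 shift units(20mm): [0.0043 0.0012 0.0008] F [0.4927 0.937  0.4083] gap 0.08531476415089145 q [-0.1324  0.2948 -0.2892  0.987   0.0002  1.2852]
```

View pics/s12.png

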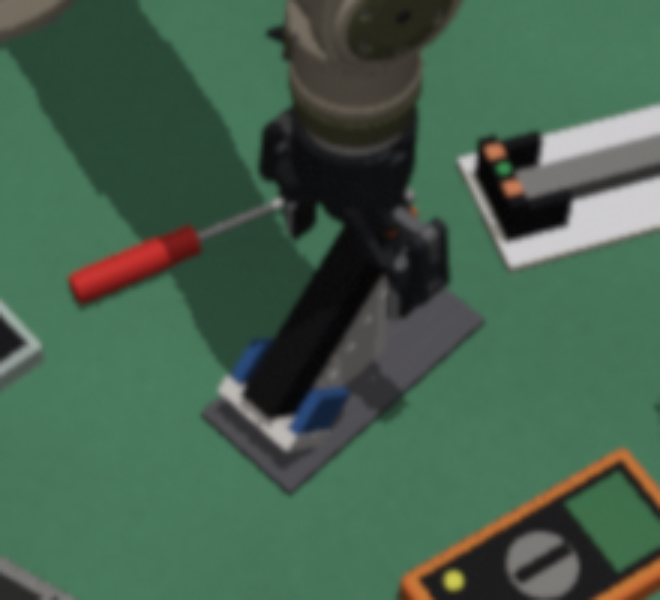

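View pics/w12.png

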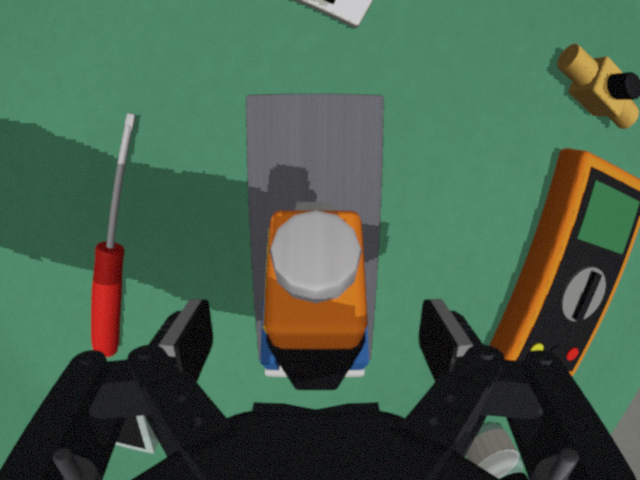

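```bash
python3 -m pendant '[[[0,0,0],0,0],[[0,0,0],0,1],[[0,0,0],0,1],[[0,0,0],0,1],[[0,0,0],0,1],[[0,0,0],0,1],[[0,0,0],0,1]]' 70
python3 -m pendant '[[[0,0,-0.4],0,1],[[0,0,-0.8],0,1],[[0,0,-1],0,1],[[0,0,-1],0,1],[[0,0,-1],0,1],[[0,0,-1],0,1],[[0,0,-0.5],0,1],[[0,0,0],0,1]]'
python3 - <<'E'
from go import *
rows(fr('cradle',0,.25))
r=snap('scene'); cv2.imwrite('pics/s13.png',cv2.resize(r['color'][120:320,200:420],None,fx=3,fy=3))
snap('wrist','w13')
E
```

```text
clock: 20.27
tcp_pos: [0.5292, 0.0106, 0.1096]
orientation: [0.0, 0.651, 0.759, 0.0]
wrist_force: [1.0, 2.8, 3.5]
finger_gap: 0.029
clock: 21.28
tcp_pos: [0.529, 0.0103, 0.2236]
orientation: [0.0, 0.651, 0.759, 0.0]
wrist_force: [-0.8, 0.4, -3.0]
finger_gap: 0.0292
clock 21.275 tcp [0.529  0.0103 0.2236] yheading 8.791451369976345 shift units(20mm): [13.5385  1.5264 -1.3231] F [-0.7685  0.3972 -2.9731] gap 0.02920336313242972 q [-0.1323  0.2261 -0.0894  1.2547 -0.0001  1.2851]
```

View pics/s13.png

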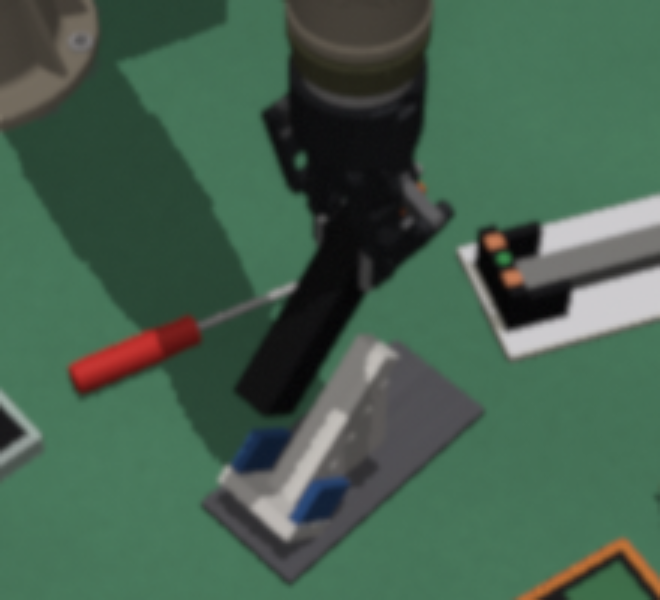

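View pics/w13.png

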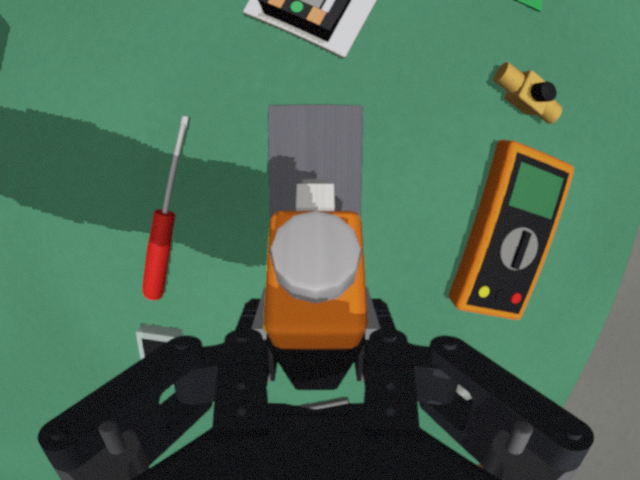

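```bash
python3 -m pendant '[[[0,0,0],1,1],[[0,0,0],1,1],[[0,0,0],1,1],[[0,0,0],1,1],[[0,0,0],0.44,1],[[0,0,0],0,1]]'
python3 - <<'E'
from go import *
rows(fr('cradle',.0006,.19))
g=np.array([.1177,.0207]);prev=None
for th in range(45,91,5):
    t=np.radians(th);B=np.array([-.089+.03*np.cos(t),.03])
    T=B+g[0]*np.array([np.sin(t),np.cos(t)])+g[1]*np.array([-np.cos(t),np.sin(t)])-[0,.019]
    print(th,(T*1e3).round(1),None if prev is None else ((T-prev)/.02*[1,-1]).round(3)); prev=T
E
```

```text
clock: 22.12
tcp_pos: [0.5283, 0.0105, 0.2223]
orientation: [-0.001, 0.808, 0.589, -0.001]
wrist_force: [-0.2, 0.4, -2.6]
finger_gap: 0.0293
clock 22.125 tcp [0.5283 0.0105 0.2223] yheading -17.810963357811172 shift units(20mm): [12.8212 -4.657   1.617 ] F [-0.1712  0.3628 -2.5954] gap 0.029293873181529057 q [-0.1321  0.2272 -0.0913  1.2542 -0.      1.7495]
45 [  0.8 108.9] None
50 [  7.1 102.5] [0.317 0.318]
55 [12.7 95.5] [0.28  0.352]
60 [17.6 87.8] [0.242 0.384]
65 [21.6 79.5] [0.201 0.414]
70 [24.8 70.7] [0.159 0.44 ]
75 [27.1 61.5] [0.116 0.462]
80 [28.5 51.8] [0.072 0.482]
85 [29.1 41.9] [0.027 0.497]
90 [28.7 31.7] [-0.018  0.509]
```

```bash
python3 -m pendant '[[[1,-0.36,0],0,1],[[1,-0.36,0],0,1],[[1,-0.36,0],0,1],[[1,-0.36,0],0,1],[[1,-0.36,0],0,1],[[1,-0.36,0],0,1],[[1,-0.36,0],0,1],[[1,-0.36,0],0,1],[[1,-0.36,0],0,1],[[1,-0.36,0],0,1],[[1,-0.36,0],0,1],[[1,-0.36,0],0,1]]'
python3 -m pendant '[[[0.8,-0.34,0],0,1],[[0,0,0.5],0,1],[[0,0,1],0,1],[[0,0,0],0,1],[[0,0,0],0,1]]'
python3 - <<'E'
from go import *
rows(fr('cradle',.0006,.11))
r=snap('scene'); cv2.imwrite('pics/s14.png',cv2.resize(r['color'][80:280,290:510],None,fx=3,fy=3))
r=snap('top'); cv2.imwrite('pics/t14.png',cv2.resize(r['color'][200:320,120:280],None,fx=4,fy=4))
snap('wrist','w14')
E
```

```text
clock: 23.62
tcp_pos: [0.5201, 0.2666, 0.2232]
orientation: [-0.0, 0.808, 0.589, -0.0]
wrist_force: [0.9, -0.0, -4.2]
finger_gap: 0.0289
clock: 24.25
tcp_pos: [0.5187, 0.2823, 0.1935]
orientation: [0.0, 0.808, 0.589, -0.0]
wrist_force: [0.2, 0.0, -2.2]
finger_gap: 0.0293
clock 24.25 tcp [0.5187 0.2823 0.1935] yheading -17.872333934352255 shift units(20mm): [ 0.0294 -0.0468  4.1774] F [ 0.1928  0.0131 -2.2211] gap 0.029306231991260832 q [ 0.3626  0.3559  0.0139  1.2288 -0.0001  2.2453]
```

View pics/s14.png

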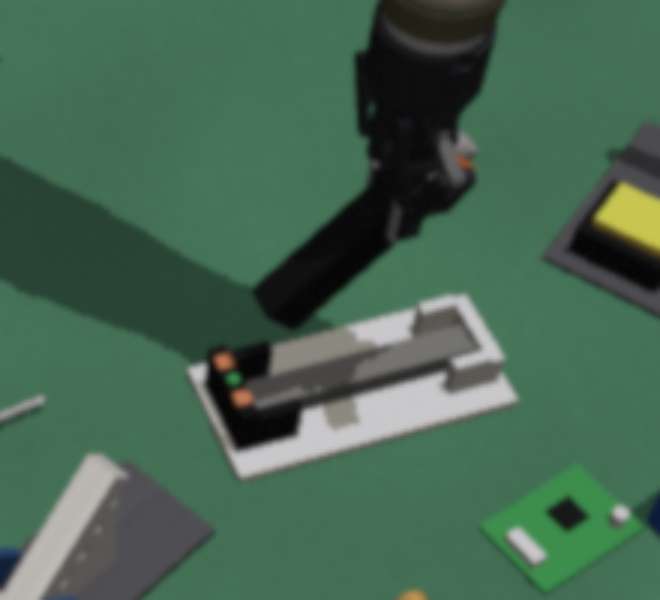

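View pics/w14.png

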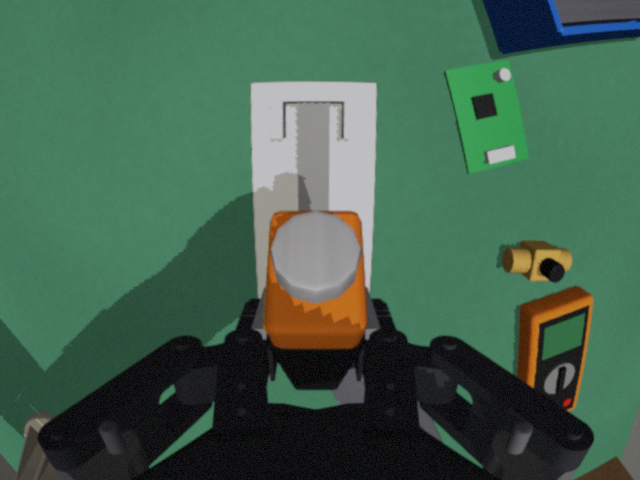

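View pics/t14.png

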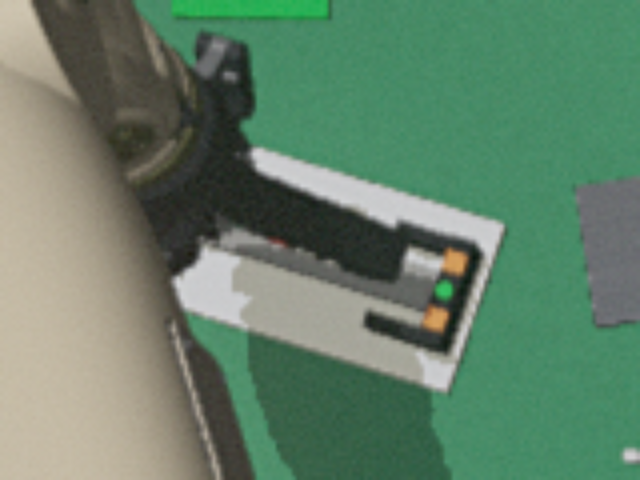

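Run:
```python
from go import *
s=snap('scene');s0,p,R=st()
a=cv2.resize(s['color'][80:280,290:510],None,fx=3,fy=3)
t=P['cradle'];d=p[:2]-t[:2];tx=np.cos(t[2])*d[0]+np.sin(t[2])*d[1];ty=-np.sin(t[2])*d[0]+np.cos(t[2])*d[1];print(tx,ty)
th=np.pi/4;pz=np.array([np.sin(th),np.cos(th)]);px=np.array([-np.cos(th),np.sin(th)])
for z_,x_ in [(0,-.015),(0,.015),(.18,0)]:
    g=np.array([tx,p[2]+.019])+(z_-.1177)*pz+(x_-.0057)*px
    for y in (-.018,.018):
        q=proj(s,fr('cradle',g[0],g[1],ty+y)); u=((q-[290,80])*3+1).astype(int); print(z_,x_,y,g,u); cv2.circle(a,tuple(int(v) for v in u),3,(0,0,255),-1)
cv2.imwrite('pics/s15.png',a)
```

```text
0.0005155167523583983 -0.0011721849731108666
0 -0.015 -0.018 [-0.0681  0.1152] [296 336]
0 -0.015 0.018 [-0.0681  0.1152] [277 300]
0 0.015 -0.018 [-0.0893  0.1365] [272 324]
0 0.015 0.018 [-0.0893  0.1365] [252 287]
0.18 0 -0.018 [0.0486 0.2531] [484 159]
0.18 0 0.018 [0.0486 0.2531] [459 122]
```

View pics/s15.png

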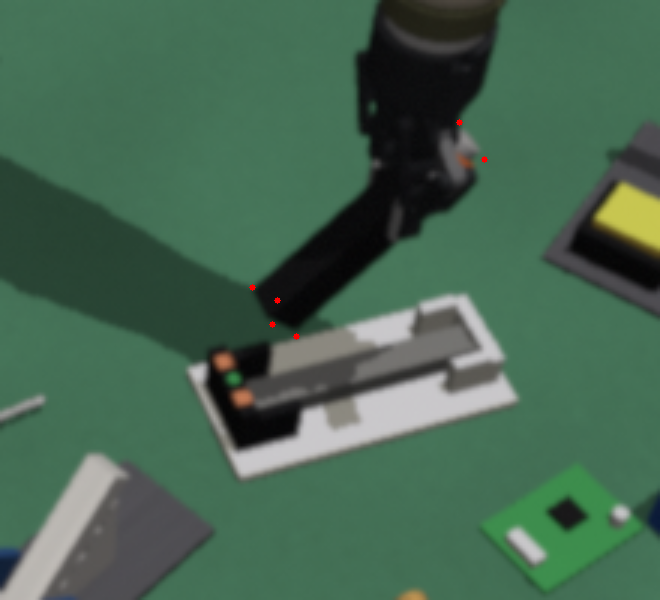

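```bash
python3 -m pendant '[[[0,-0.05,1],0,1],[[0,0,1],0,1],[[0,0,1],0,1],[[0,0,0.6],0,1],[[0,0,0.4],0,1],[[0,0,0.2],0,1],[[0,0,0],0,1],[[0,0,0],0,1]]'
python3 - <<'E'
from go import *
rows(fr('cradle',.0006,.11))
r=snap('scene'); cv2.imwrite('pics/s16.png',cv2.resize(r['color'][80:280,290:510],None,fx=3,fy=3))
E
```

```text
clock: 25.45
tcp_pos: [0.518, 0.2831, 0.1099]
orientation: [0.0, 0.808, 0.589, 0.001]
wrist_force: [0.7, -0.4, -2.4]
finger_gap: 0.0293
clock 25.45 tcp [0.518  0.2831 0.1099] yheading -17.83890765906796 shift units(20mm): [-0.0015 -0.0015 -0.0067] F [ 0.7022 -0.4489 -2.3625] gap 0.02930511426714336 q [ 0.3643  0.4028 -0.1288  1.0382  0.0001  2.2464]
```

View pics/s16.png

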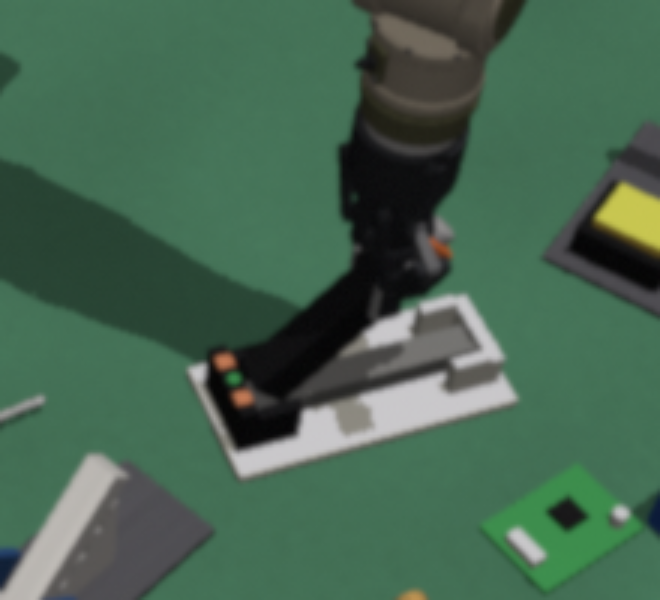

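```bash
python3 -m pendant '[[[0,0,0.17],0,1],[[0.15,0,0.16],0,1],[[0.15,0,0.16],0,1],[[0.13,0,0.17],0,1],[[0.13,0,0.17],0,1],[[0.12,0,0.18],0,1],[[0.11,0,0.19],0,1],[[0,0,0],0,1]]' 25
python3 - <<'E'
from go import *
rows(fr('cradle',.0176,.0878))
r=snap('scene'); cv2.imwrite('pics/s17.png',cv2.resize(r['color'][80:280,290:510],None,fx=3,fy=3))
E
```

```text
clock: 26.5
tcp_pos: [0.5255, 0.3011, 0.0888]
orientation: [-0.0, 0.808, 0.589, 0.005]
wrist_force: [1.7, 6.5, 9.4]
finger_gap: 0.0293
clock 26.5 tcp [0.5255 0.3011 0.0888] yheading -17.7706941799914 shift units(20mm): [-0.1219 -0.0849  0.0504] F [1.6525 6.5208 9.4099] gap 0.029316821197966962 q [ 0.3865  0.4399 -0.1265  0.9951  0.0027  2.2674]
```

View pics/s17.png

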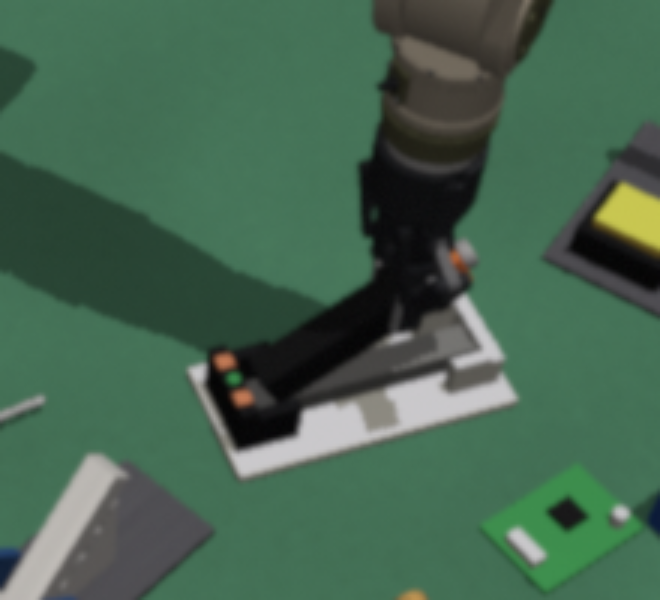

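```bash
python3 -m pendant '[[[0,-0.04,0.19],0,1],[[0.03,-0.04,0.19],0,1],[[0.05,0,0.2],0,1],[[0.05,0,0.2],0,1],[[0.04,0,0.21],0,1],[[0.04,0,0.21],0,1],[[0,0,0],0,1]]' 20
python3 - <<'E'
from go import *
rows(fr('cradle',.0276,.0615))
r=snap('scene'); cv2.imwrite('pics/s18.png',cv2.resize(r['color'][80:280,290:510],None,fx=3,fy=3))
snap('wrist','w18')
E
```

```text
clock: 27.42
tcp_pos: [0.5253, 0.3045, 0.064]
orientation: [0.001, 0.808, 0.589, 0.004]
wrist_force: [1.6, 4.3, 6.5]
finger_gap: 0.0296
clock 27.425 tcp [0.5253 0.3045 0.064 ] yheading -17.789799399465235 shift units(20mm): [ 0.2193 -0.0212  0.124 ] F [1.6486 4.2885 6.4677] gap 0.029567798441751142 q [ 0.3929  0.465  -0.1532  0.9449  0.0007  2.2742]
```

View pics/s18.png

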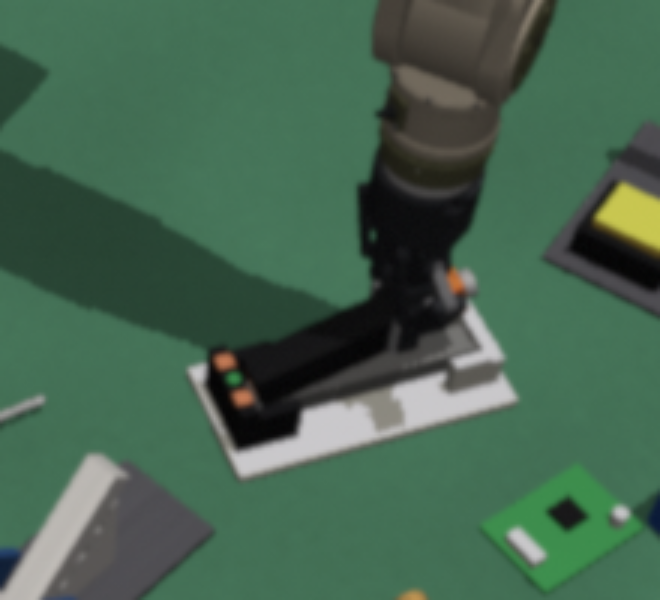

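View pics/w18.png

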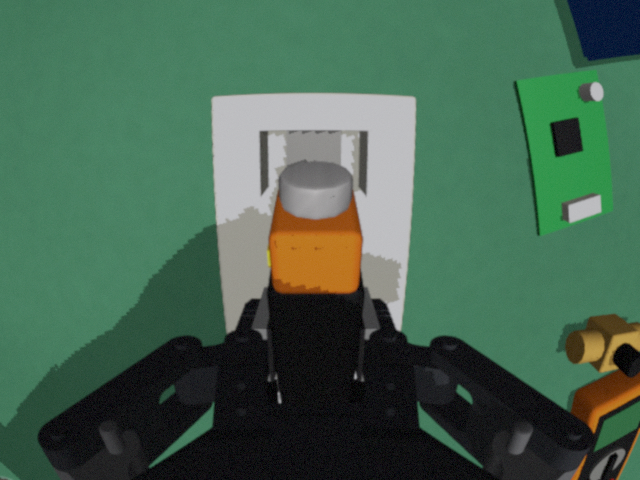

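```bash
python3 -m pendant '[[[0.04,-0.02,0.2],0,1],[[0.03,0,0.2],0,1],[[0.02,0,0.2],0,1],[[0.01,0,0.2],0,1],[[0.0,0,0.2],0,1],[[0,0,0.2],0,1],[[0,0,0],0,1]]' 20
python3 - <<'E'
from go import *
rows(fr('cradle',.025,.0317))
r=snap('scene'); cv2.imwrite('pics/s19.png',cv2.resize(r['color'][80:280,290:510],None,fx=3,fy=3))
snap('wrist','w19')
E
```

```text
clock: 28.4
tcp_pos: [0.5243, 0.3056, 0.0388]
orientation: [0.001, 0.808, 0.589, 0.002]
wrist_force: [1.3, 3.4, 3.2]
finger_gap: 0.0295
clock 28.4 tcp [0.5243 0.3056 0.0388] yheading -17.803878806025335 shift units(20mm): [0.0528 0.0409 0.356 ] F [1.3352 3.4467 3.1658] gap 0.02953546537283154 q [ 0.3955  0.4906 -0.1803  0.8955  0.      2.277 ]
```

View pics/s19.png

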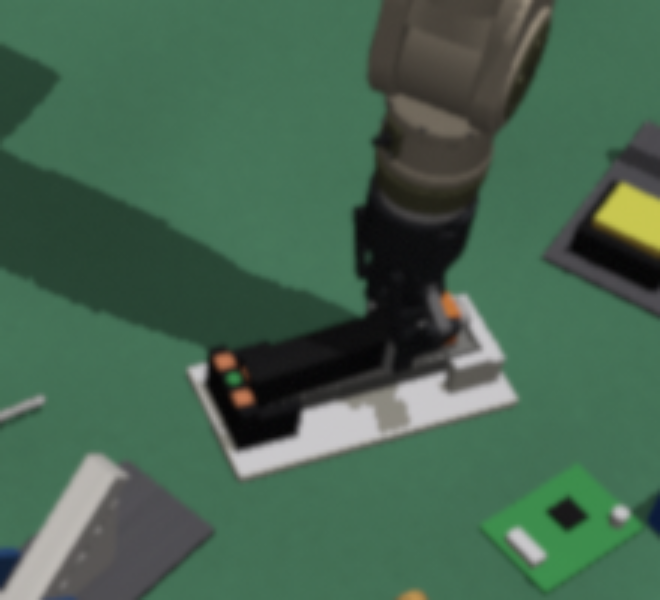

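View pics/w19.png

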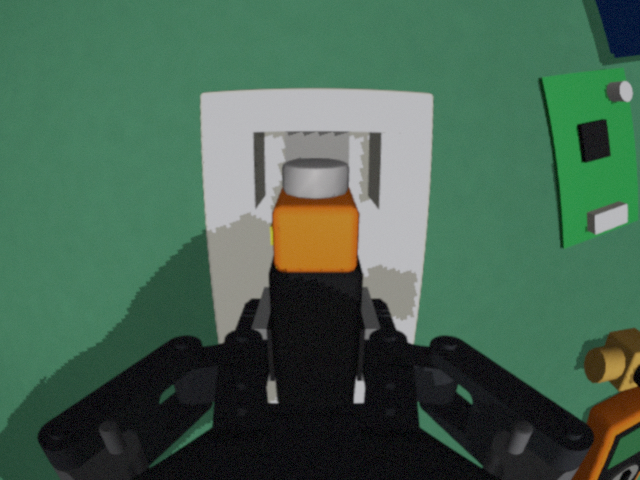

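```bash
python3 -m pendant '[[[0,0.02,0.12],0,1],[[0,0.02,0.12],0,1],[[0,0,0.06],0,1],[[0,0,0],0,1]]' 20
python3 - <<'E'
from go import *
rows(fr('cradle',.025,.0317))
r=snap('scene'); cv2.imwrite('pics/s20.png',cv2.resize(r['color'][80:280,290:510],None,fx=3,fy=3))
snap('wrist','w20')
E
```

```text
clock: 29.0
tcp_pos: [0.5234, 0.3045, 0.0315]
orientation: [0.0, 0.808, 0.589, 0.0]
wrist_force: [1.2, 3.5, 5.2]
finger_gap: 0.029
clock 29.0 tcp [0.5234 0.3045 0.0315] yheading -17.835751225255816 shift units(20mm): [ 0.1212  0.0655 -0.0107] F [1.1845 3.4758 5.1951] gap 0.028981044268064568 q [ 0.3943  0.4986 -0.1875  0.8842  0.      2.2764]
```

View pics/s20.png

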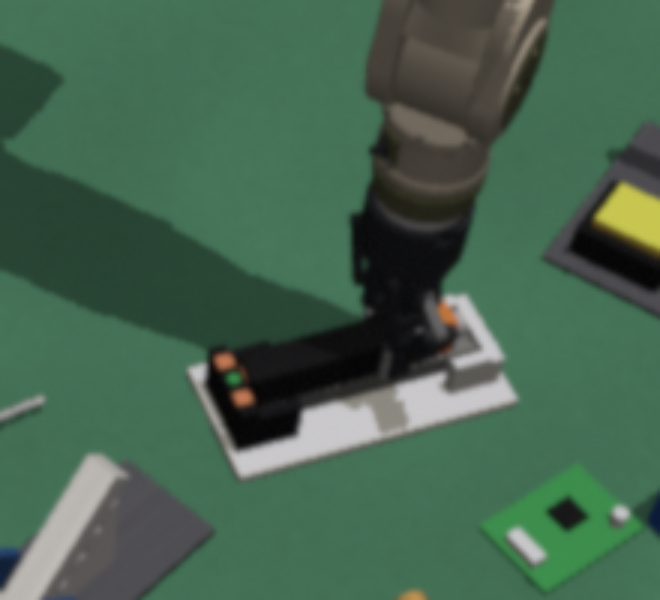

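View pics/w20.png

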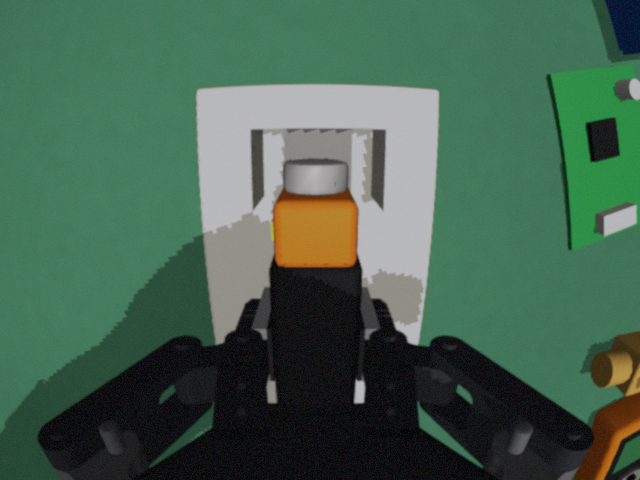

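Run:
```python
from go import *
s=snap('scene');w=snap('wrist')
import itertools
for tail,tilt in itertools.product((-.096,-.09,-.084),(0,3,6)):
    t=np.radians(90-tilt);pz=np.array([np.sin(t),np.cos(t)]);px=np.array([-np.cos(t),np.sin(t)])
    B=np.array([tail,.03])
    o=[]
    for z_,x_ in [(.18,.011),(.18,0),(.17,.013),(.148,.015)]:
        g=B+.015*px+z_*pz+x_*px; o.append(proj(w,fr('cradle',g[0],g[1]),True).round(0).tolist())
    print(tail,tilt,o)
```

```text
-0.096 0 [[325.0, 168.0], [325.0, 165.0], [325.0, 200.0], [325.0, 266.0]]
-0.096 3 [[326.0, 177.0], [325.0, 171.0], [326.0, 211.0], [326.0, 281.0]]
-0.096 6 [[327.0, 189.0], [326.0, 179.0], [327.0, 226.0], [326.0, 297.0]]
-0.09 0 [[325.0, 150.0], [325.0, 148.0], [325.0, 181.0], [325.0, 249.0]]
-0.09 3 [[326.0, 157.0], [325.0, 153.0], [326.0, 191.0], [326.0, 263.0]]
-0.09 6 [[327.0, 167.0], [326.0, 160.0], [327.0, 204.0], [326.0, 279.0]]
-0.084 0 [[326.0, 131.0], [325.0, 131.0], [326.0, 163.0], [325.0, 232.0]]
-0.084 3 [[326.0, 137.0], [325.0, 134.0], [326.0, 171.0], [326.0, 244.0]]
-0.084 6 [[327.0, 145.0], [326.0, 140.0], [327.0, 183.0], [327.0, 260.0]]
```

```bash
python3 -m pendant '[[[0.05,0,0.07],0,1],[[0.05,0,0.07],0,1],[[0,0,0],0,1]]' 20
python3 - <<'E'
from go import *
rows(fr('cradle',.025,.0317))
snap('wrist','w21')
E
```

```text
clock: 29.58
tcp_pos: [0.5235, 0.3047, 0.0304]
orientation: [0.001, 0.808, 0.589, -0.001]
wrist_force: [-3.5, -4.8, 19.6]
finger_gap: 0.0291
clock 29.575 tcp [0.5235 0.3047 0.0304] yheading -17.87808979918445 shift units(20mm): [ 0.1093  0.066  -0.0667] F [-3.5383 -4.783  19.6025] gap 0.029135292675770492 q [ 0.3959  0.5012 -0.1863  0.8842 -0.0025  2.2787]
```

View pics/w21.png

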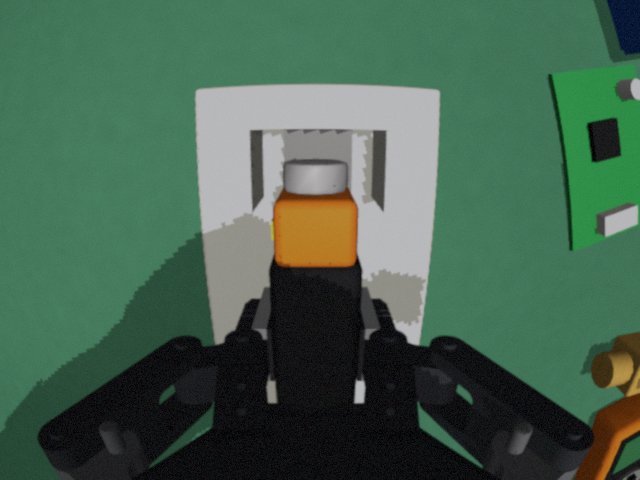

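```bash
python3 -m pendant '[[[-0.04,0,-0.08],0,1],[[0,0,0],0,1],[[0,0,0],0,0.2],[[0,0,0],0,-0.1],[[0,0,0],0,-0.5],[[0,0,0],0,-1],[[0,0,0],0,-1],[[0,0,0],0,-1],[[0,0,0],0,-1]]' 20
python3 - <<'E'
from go import *
rows(fr('cradle',.025,.0317))
snap('wrist','w22')
E
```

```text
clock: 30.75
tcp_pos: [0.5236, 0.3055, 0.0302]
orientation: [-0.0, 0.808, 0.589, 0.0]
wrist_force: [-0.3, -0.3, 0.4]
finger_gap: 0.0853
clock 30.75 tcp [0.5236 0.3055 0.0302] yheading -17.83829271706896 shift units(20mm): [ 0.0684  0.0745 -0.0774] F [-0.2997 -0.2957  0.4302] gap 0.08531656347014788 q [ 0.3958  0.5013 -0.1866  0.8827  0.0001  2.2779]
```

View pics/w22.png

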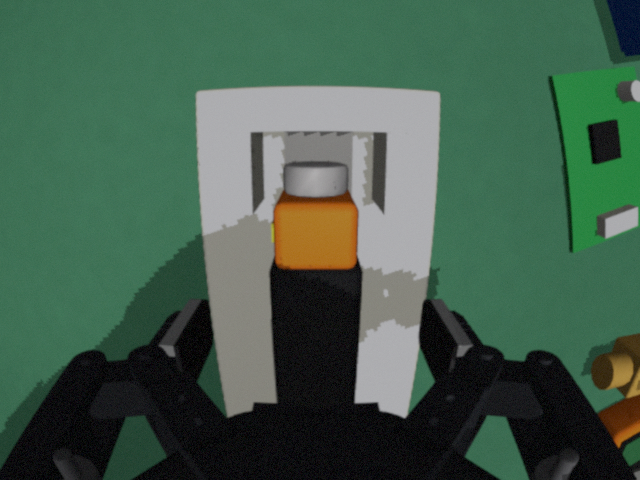

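```bash
python3 -m pendant '[[[0,0,-0.5],0,-1],[[0,0,-1],0,-1],[[0,0,-1],0,-1],[[0,0,-1],0,-1],[[0,0,-1],0,-1],[[0,0,-1],0,-1],[[0,0,-1],0,-1],[[0,0,-1],0,-1],[[-1,0,-1],0,-1],[[-1,0,-1],0,-1],[[-1,0,0],0,-1],[[0,0,0],0,-1]]'
python3 - <<'E'
from go import *
s=snap('scene');w=snap('wrist','w23')
cv2.imwrite('pics/s23.png',cv2.resize(s['color'][120:270,320:500],None,fx=4,fy=4))
t=snap('top','t23')
E
```

```text
clock: 32.3
tcp_pos: [0.5047, 0.2464, 0.2214]
orientation: [0.0, 0.809, 0.588, 0.0]
wrist_force: [-0.3, -0.2, -0.1]
finger_gap: 0.0854
```

View pics/s23.png

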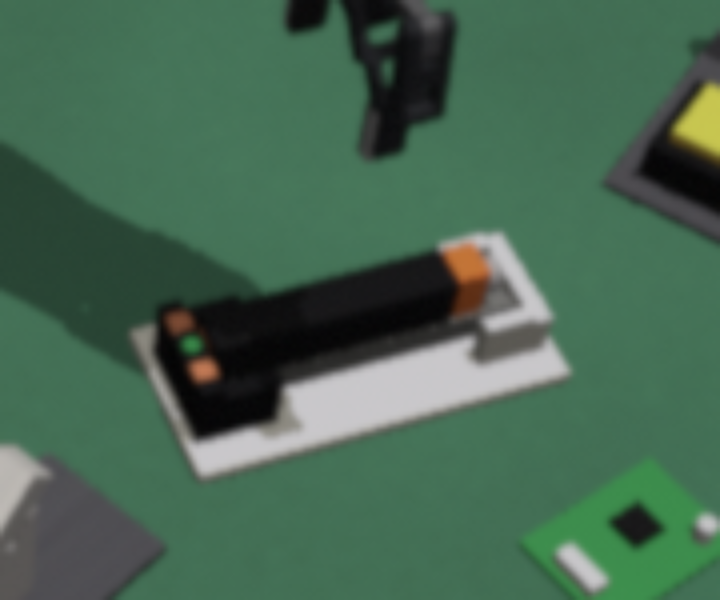

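View pics/w23.png

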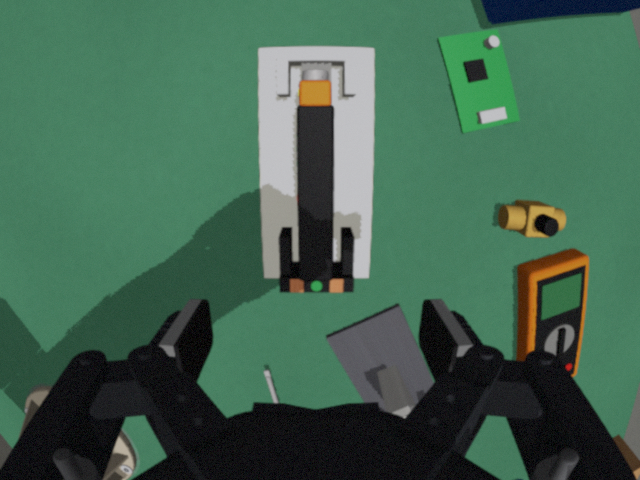

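View pics/t23.png

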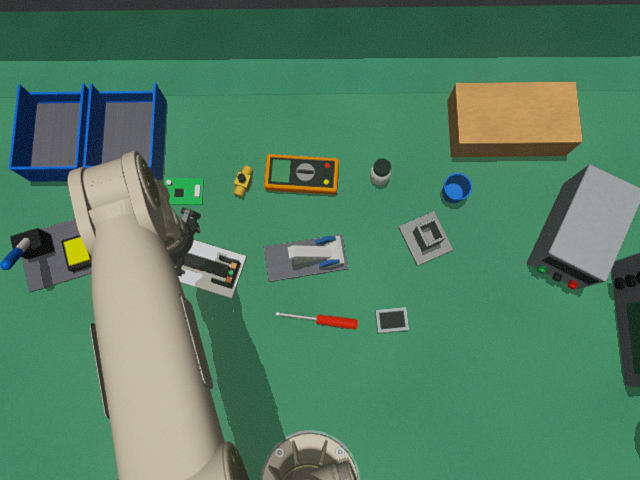

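Run:
```python
import cv2,numpy as np
w=cv2.imread('pics/w23.png')[60:300,250:380]; s=cv2.imread('pics/scene0.png')[310:380,165:230]; t=cv2.imread('pics/top0.png')[205:270,390:460]
f=lambda a,h:cv2.resize((255*(a/255.)**.35).astype(np.uint8),(int(a.shape[1]*h/a.shape[0]),h),interpolation=cv2.INTER_CUBIC)
cv2.imwrite('pics/e.png',np.hstack([f(w,560),f(s,240).repeat(1,0) if 0 else cv2.copyMakeBorder(f(s,240),0,320,0,0,0),cv2.copyMakeBorder(f(t,240),0,320,0,0,0)]))
```

View pics/e.png

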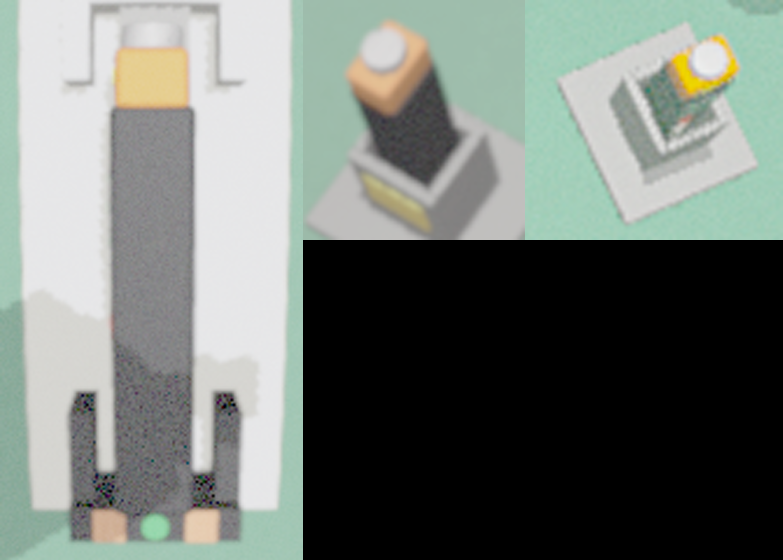

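Run:
```python
import cv2,numpy as np
t=cv2.imread('pics/t23.png')[235:300,165:255]; w=cv2.imread('pics/w3.png')[260:410,230:400]
f=lambda a,h:cv2.resize((255*(a/255.)**.5).astype(np.uint8),(int(a.shape[1]*h/a.shape[0]),h),interpolation=cv2.INTER_CUBIC)
cv2.imwrite('pics/e2.png',np.hstack([f(t,330),f(w,330)]))
from go import *
# multimodal free area: project candidate spot on top image
r=snap('top')
for q in [(.40,.2),(.40,.25),(.38,.15),(.45,.12),(.40,.3),(.35,.2)]: print(q,proj(r,[q[0],q[1],0]))
```

```text
(0.4, 0.2) [227.6817 310.3097]
(0.4, 0.25) [207.4007 310.5198]
(0.38, 0.15) [247.8322 318.2807]
(0.45, 0.12) [260.388  289.7311]
(0.4, 0.3) [187.1248 310.7298]
(0.35, 0.2) [227.1895 330.853 ]
```

View pics/e2.png

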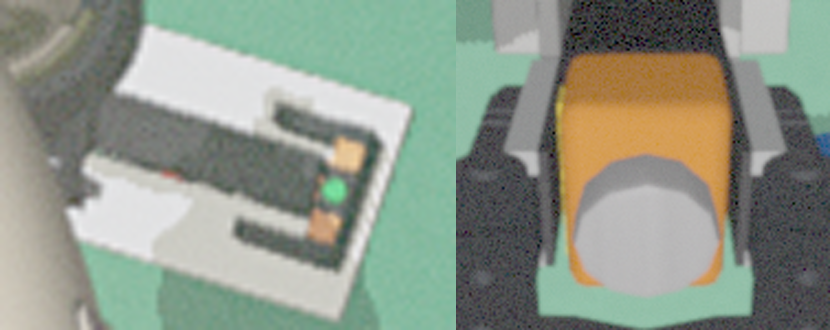

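Run:
```python
from go import *
rows(fr('cradle',-.0025,.038))
```

```text
clock 32.5 tcp [0.5052 0.2483 0.2201] yheading -17.84869015049096 shift units(20mm): [1.6965 0.0748 9.1067] F [-0.5096  1.0098  0.118 ] gap 0.08560474874043857 q [ 0.3141  0.2929 -0.0093  1.2686  0.0002  2.1964]
```

```bash
python3 -m pendant '[[[1,0.07,1],0,-1],[[0.7,0,1],0,-1],[[0,0,1],0,-1],[[0,0,1],0,-1],[[0,0,1],0,-1],[[0,0,1],0,-1],[[0,0,1],0,-0.5],[[0,0,1],0,-0.2],[[0,0,1],0,0],[[0,0,0.1],0,0],[[0,0,0],0,1],[[0,0,0],0,1]]' 40
python3 - <<'E'
from go import *
rows(fr('cradle',-.0025,.038))
E
```

```text
clock: 34.0
tcp_pos: [0.5172, 0.2807, 0.0384]
orientation: [0.0, 0.808, 0.589, 0.0]
wrist_force: [0.1, 0.3, -2.0]
finger_gap: 0.0295
clock 34.0 tcp [0.5172 0.2807 0.0384] yheading -17.82216504305262 shift units(20mm): [-0.0294 -0.0024  0.0198] F [ 0.1412  0.2759 -2.0334] gap 0.029546795331530044 q [ 0.3608  0.4632 -0.2274  0.8796  0.0001  2.2427]
```

```bash
python3 -m pendant '[[[0,0,0],0,1],[[0,0,-0.8],0,1],[[0,0,-1],0,1],[[0,-0.3,-1],0,1],[[0,-0.8,-0.2],0,1],[[0,-1,0],0,1],[[0,-1,0],0,1],[[0,-1,0],0,1],[[0,-1,0],0,1],[[0,-1,0],0,1],[[0,-1,0.2],0,1],[[0,-1,0.6],0,1]]'
python3 -m pendant '[[[0,-0.5,1],0,1],[[0,0,1],0,1],[[0,0,0.8],0,1],[[0,0,0.4],0,1],[[0,0,0.2],0,1],[[0,0,0],0,1]]'
python3 - <<'E'
from go import *
rows(fr('cradle',-.0025,.008))
r=snap('scene'); cv2.imwrite('pics/s30.png',cv2.resize(r['color'][20:220,290:510],None,fx=3,fy=3))
E
```

```text
clock: 35.5
tcp_pos: [0.362, 0.3307, 0.0823]
orientation: [0.0, 0.808, 0.589, 0.001]
wrist_force: [-0.8, 0.8, -2.4]
finger_gap: 0.0292
clock: 36.25
tcp_pos: [0.3533, 0.3331, 0.0142]
orientation: [-0.0, 0.808, 0.589, 0.0]
wrist_force: [0.1, 0.2, -2.6]
finger_gap: 0.0293
clock 36.25 tcp [0.3533 0.3331 0.0142] yheading -17.83861414119106 shift units(20mm): [-0.0106  8.6049  0.3122] F [ 0.1332  0.1912 -2.6117] gap 0.029297449875483883 q [ 0.5905  0.3251 -0.5206  0.7249  0.      2.4726]
```

View pics/s30.png

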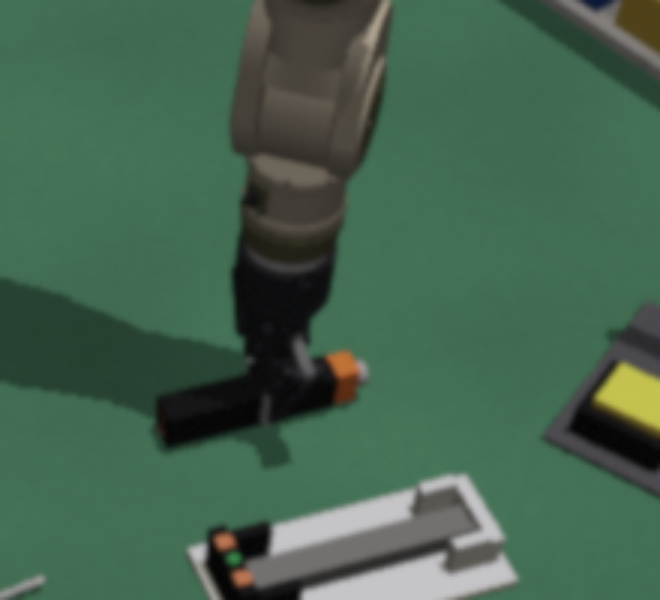

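```bash
python3 -m pendant '[[[0,0,0.2],0,1],[[0,0,0.12],0,1],[[0,0,0],0,1]]'
python3 - <<'E'
from go import *
rows(fr('cradle',-.0025,.008))
E
```

```text
clock: 36.67
tcp_pos: [0.3531, 0.3328, 0.0075]
orientation: [-0.0, 0.808, 0.589, -0.0]
wrist_force: [0.3, -0.1, -1.5]
finger_gap: 0.0294
clock 36.675 tcp [0.3531 0.3328 0.0075] yheading -17.844345346512686 shift units(20mm): [ 0.0049  8.6087 -0.0244] F [ 0.2546 -0.0553 -1.5443] gap 0.02944465696873699 q [ 0.5903  0.3342 -0.5282  0.7088  0.      2.4725]
```

```bash
python3 -m pendant '[[[0,0,0.04],0,1],[[0,0,0],0,0.2],[[0,0,0],0,-0.1],[[0,0,0],0,-0.6],[[0,0,0],0,-1],[[0,0,0],0,-1]]'
python3 - <<'E'
from go import *
rows(fr('cradle',-.0025,.008))
snap('wrist','w31')
E
```

```text
clock: 37.42
tcp_pos: [0.3532, 0.333, 0.0069]
orientation: [-0.0, 0.808, 0.589, 0.0]
wrist_force: [-0.4, 0.9, 0.4]
finger_gap: 0.0854
clock 37.425 tcp [0.3532 0.333  0.0069] yheading -17.836206662576213 shift units(20mm): [-0.0061  8.6043 -0.0533] F [-0.4268  0.9495  0.4131] gap 0.08539495170243992 q [ 0.5903  0.3351 -0.5287  0.7069  0.0001  2.4724]
```

View pics/w31.png

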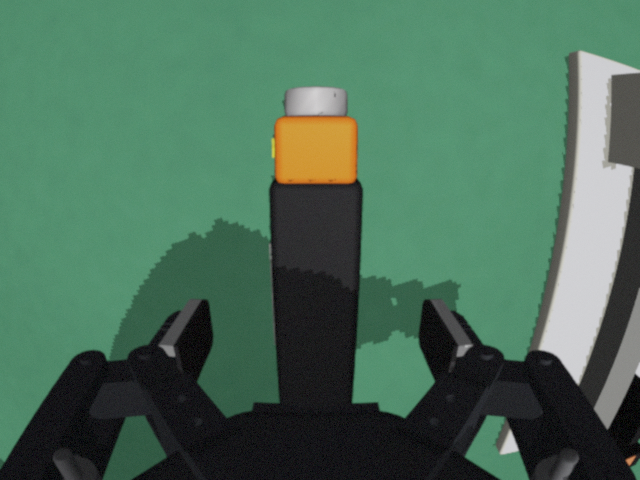

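```bash
python3 -m pendant '[[[0,0.7,-0.1],0,-1],[[0,0.55,-0.15],0,-1],[[0,0.2,-0.15],0,-1],[[0,0.25,-0.25],0,-1],[[0,0.25,-0.25],0,-1],[[0,0.25,-0.25],0,-1],[[0,0,0],0,-1]]'
python3 - <<'E'
from go import *
rows(fr('cradle',-.0025,.008))
snap('wrist','w32')
r=snap('scene'); cv2.imwrite('pics/s32.png',cv2.resize(r['color'][20:220,290:510],None,fx=3,fy=3))
E
```

```text
clock: 38.35
tcp_pos: [0.3959, 0.3198, 0.0306]
orientation: [0.0, 0.808, 0.589, 0.001]
wrist_force: [0.0, 0.9, 1.3]
finger_gap: 0.0854
clock 38.35 tcp [0.3959 0.3198 0.0306] yheading -17.856080888952057 shift units(20mm): [-0.0297  6.3684  1.1366] F [0.0139 0.8751 1.3267] gap 0.0853851750311101 q [ 0.5215  0.3408 -0.4456  0.7828  0.0001  2.4039]
```

View pics/w32.png

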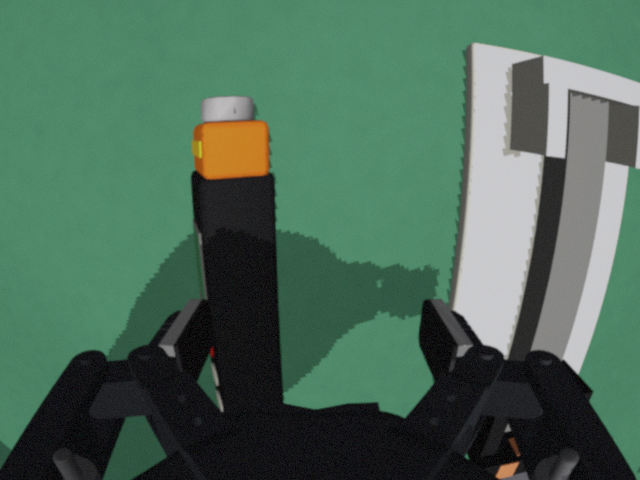

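View pics/s32.png

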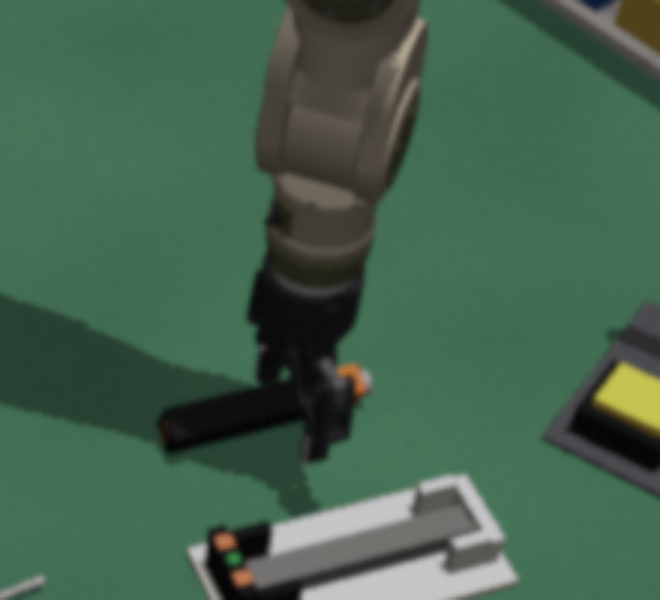

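```bash
python3 -m pendant '[[[0,0.25,-0.2],0,-1],[[0,0.25,-0.2],0,-1],[[0,0.25,-0.15],0,-1],[[0,0,0],0,-1]]'
python3 - <<'E'
from go import *
rows(fr('cradle',-.0025,.008))
snap('wrist','w33')
E
```

```text
clock: 38.95
tcp_pos: [0.4103, 0.3149, 0.0413]
orientation: [0.0, 0.808, 0.589, 0.001]
wrist_force: [0.4, 0.7, -0.1]
finger_gap: 0.0853
clock 38.95 tcp [0.4103 0.3149 0.0413] yheading -17.876973796418547 shift units(20mm): [-0.0167  5.6118  1.6694] F [ 0.408   0.719  -0.1095] gap 0.08534872448847403 q [ 0.4994  0.3419 -0.4118  0.816  -0.      2.3822]
```

View pics/w33.png

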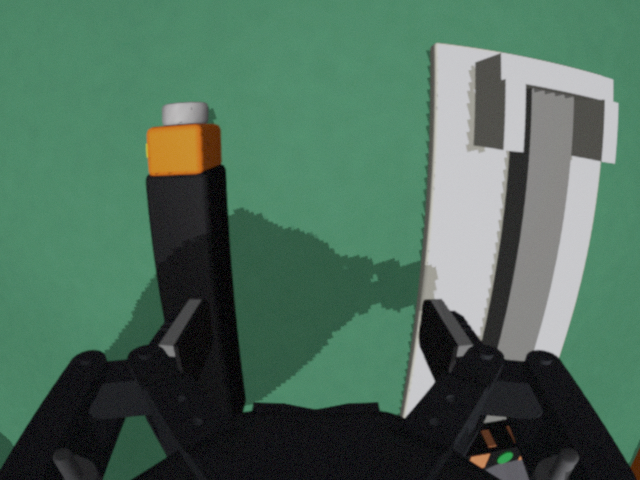

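Run:
```python
from go import *
w=snap('wrist');s,p,R=st()
for px,z in [((148,177),.036),((205,175),.036),((225,168),.036),((225,168),.0),((148,128),.034),((210,126),.034)]:
    q=onz(w,px,z,True); print(px,z,q,'tool',(R.T@(q-p)*1e3).round(1))
```

```text
(148, 177) 0.036 [0.3568 0.3913 0.036 ] tool [ 56.6 -73.5   4.9]
(205, 175) 0.036 [0.3819 0.383  0.036 ] tool [ 56.4 -47.1   4.9]
(225, 168) 0.036 [0.391  0.3828 0.036 ] tool [ 59.1 -38.4   4.9]
(225, 168) 0.0 [0.3814 0.3821 0.    ] tool [ 55.4 -47.3  40.9]
(148, 128) 0.034 [0.3637 0.4112 0.034 ] tool [ 77.7 -73.1   6.9]
(210, 126) 0.034 [0.3903 0.4014 0.034 ] tool [ 76.6 -44.7   6.9]
```

```bash
python3 -m pendant '[[[0,-1,0],0,-1],[[0,-1,0],0,-1],[[0,-0.1,0.8],0,-1],[[0,0,0.7],0,-1],[[0,0.45,0],0,-1],[[0,0.24,-0.27],0,-1],[[0,0.31,-0.27],0,-1],[[0,0.37,-0.2],0,-1],[[0,0.39,-0.1],0,-1],[[0,0.4,0],0,-1],[[0,0.5,0],0,-1],[[0,0.3,0],0,-1]]'
python3 - <<'E'
from go import *
rows(fr('cradle',-.0025,.008))
snap('wrist','w34')
E
```

```text
clock: 40.55
tcp_pos: [0.4265, 0.3094, 0.0276]
orientation: [0.0, 0.808, 0.589, 0.0]
wrist_force: [-0.1, 0.3, 0.5]
finger_gap: 0.0853
clock 40.55 tcp [0.4265 0.3094 0.0276] yheading -17.862840935751933 shift units(20mm): [-0.0017  4.7556  0.9786] F [-0.1152  0.346   0.462 ] gap 0.08534791718594709 q [ 0.4752  0.3747 -0.4022  0.7938 -0.      2.3577]
```

View pics/w34.png

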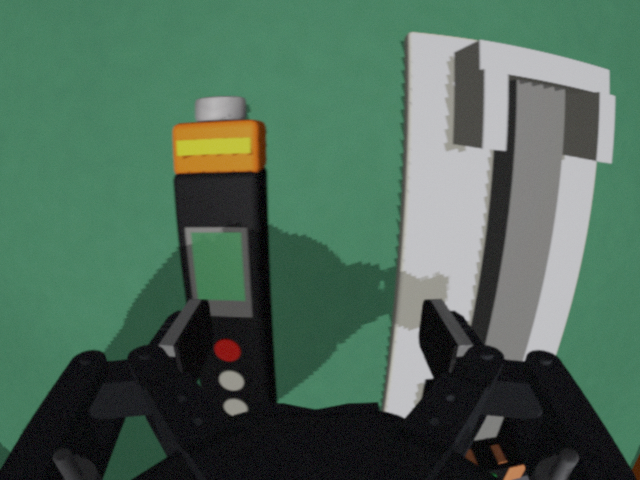

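Run:
```python
from go import *
w=snap('wrist');s,p,R=st()
for px,z in [((177,175),.03),((265,172),.03),((174,127),.028),((263,124),.028),((184,228),.03),((247,228),.03),((194,316),.03),((253,316),.03)]:
    q=onz(w,px,z,True); print(px,z,'tool',(R.T@(q-p)*1e3).round(1))
```

```text
(177, 175) 0.03 tool [ 57.7 -56.4  -2.4]
(265, 172) 0.03 tool [ 57.9 -20.5  -2.4]
(174, 127) 0.028 tool [ 77.  -57.5  -0.4]
(263, 124) 0.028 tool [ 76.3 -21.3  -0.4]
(184, 228) 0.03 tool [ 35.8 -55.2  -2.4]
(247, 228) 0.03 tool [ 35.7 -28.5  -2.4]
(194, 316) 0.03 tool [ -5.  -55.6  -2.5]
(253, 316) 0.03 tool [ -3.9 -28.4  -2.4]
```

```bash
python3 -m pendant '[[[0,-1,0],0,-1],[[0,-0.92,0],0,-1],[[0,0,0.8],0,-0.6],[[0,0,0.4],0,-0.2],[[0,0,0],0,0.2],[[0,0,0],0,1],[[0,0,0],0,1],[[0,0,0],0,1]]' 40
python3 - <<'E'
from go import *
rows(fr('cradle',0,.093))
E
```

```text
clock: 41.65
tcp_pos: [0.3894, 0.3214, 0.0038]
orientation: [-0.0, 0.808, 0.589, 0.0]
wrist_force: [-0.0, -0.2, -2.9]
finger_gap: 0.0353
clock 41.65 tcp [0.3894 0.3214 0.0038] yheading -17.855324791582838 shift units(20mm): [ 0.1232  6.7065 -4.4594] F [-0.0433 -0.1805 -2.9009] gap 0.03527521180156945 q [ 0.5308  0.3698 -0.484   0.7168  0.      2.4133]
```

```bash
python3 -m pendant '[[[0,0,-0.6],0,1],[[0,0,-1],0,1],[[0,0,-1],0,1],[[0,0.2,-1],0,1],[[0.06,0.8,-0.8],0,1],[[0.06,1,0],0,1],[[0,1,0],0,1],[[0,1,0],0,1],[[0,1,0],0,1],[[0,1,0],0,1],[[0,0.7,0],0,1],[[0,0,0],0,1]]'
python3 - <<'E'
from go import *
rows(fr('cradle',0,.036))
w=snap('wrist','w36')
E
```

```text
clock: 43.15
tcp_pos: [0.5186, 0.2822, 0.0915]
orientation: [-0.0, 0.809, 0.588, 0.0]
wrist_force: [0.3, 0.4, -2.4]
finger_gap: 0.035
clock 43.15 tcp [0.5186 0.2822 0.0915] yheading -17.908039348613517 shift units(20mm): [ 0.0038 -0.0425  2.7752] F [ 0.3424  0.4041 -2.4423] gap 0.035039122099145815 q [ 0.3624  0.4179 -0.154   0.9988  0.0001  2.2458]
```

View pics/w36.png

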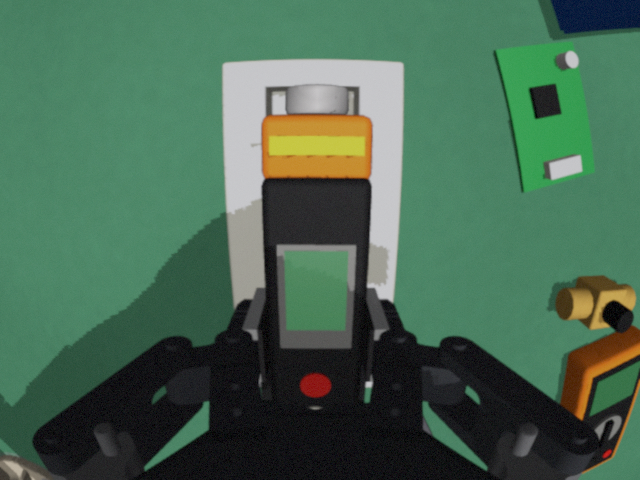

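```bash
python3 -m pendant '[[[0,-0.05,0.8],0,1],[[0,0,0.8],0,1],[[0,0,0.6],0,1],[[0,0,0.35],0,1],[[0,0,0.2],0,1],[[0,0,0],0,1]]' 30
python3 - <<'E'
from go import *
rows(fr('cradle',0,.033))
w=snap('wrist','w37')
E
```

```text
clock: 43.95
tcp_pos: [0.5166, 0.283, 0.0366]
orientation: [-0.0, 0.808, 0.589, 0.0]
wrist_force: [0.7, -1.2, -2.2]
finger_gap: 0.0354
clock 43.95 tcp [0.5166 0.283  0.0366] yheading -17.836803130331564 shift units(20mm): [-0.0013  0.0644  0.181 ] F [ 0.746  -1.2077 -2.2271] gap 0.035378103331122734 q [ 0.3649  0.4663 -0.2273  0.8772  0.0001  2.247 ]
```

View pics/w37.png

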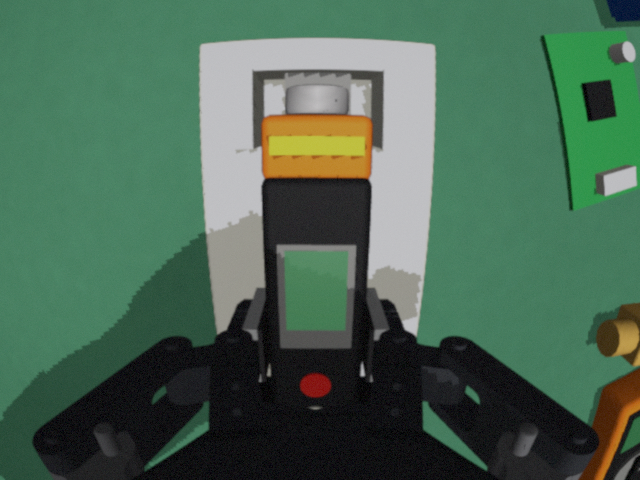

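```bash
python3 -m pendant '[[[0,0.03,0.1],0,1],[[0,0.02,0.08],0,1],[[0,0,0.03],0,1],[[0,0,0],0,1]]'
```

```text
clock: 44.5
tcp_pos: [0.5178, 0.2827, 0.0333]
orientation: [0.0, 0.808, 0.589, 0.0]
wrist_force: [-0.9, -0.1, 3.8]
finger_gap: 0.0354
```

Contact with the bed (force +3.8 N up). Release and retreat.

```bash
python3 -m pendant '[[[0,0,0],0,0.2],[[0,0,0],0,-0.2],[[0,0,0],0,-0.6],[[0,0,0],0,-1],[[0,0,0],0,-1],[[0,0,-0.5],0,-1],[[0,0,-1],0,-1],[[0,0,-1],0,-1],[[0,0,-1],0,-1],[[0,0,-1],0,-1],[[0,0,-1],0,-1],[[0,0,-1],0,-1]]'
python3 -m pendant '[[[-1,0,-1],0,-1],[[-1,0,-0.5],0,-1],[[-0.5,0,0],0,-1],[[0,0,0],0,-1]]'
python3 - <<'E'
from go import *
s=snap('scene');w=snap('wrist','w40');cv2.imwrite('pics/s40.png',cv2.resize(s['color'][120:270,320:500],None,fx=4,fy=4))
for x,z in [(.09,.045),(-.09,.045),(.058,.06)]:
    print(proj(w,fr('cradle',x,z),True),proj(s,fr('cradle',x,z)))
snap('top','t40'); print(env.get_state()['clock'])
E
```

```text
clock: 46.0
tcp_pos: [0.5176, 0.2827, 0.164]
orientation: [0.0, 0.808, 0.589, 0.0]
wrist_force: [0.2, 0.4, -0.6]
finger_gap: 0.0856
clock: 46.5
tcp_pos: [0.5016, 0.2338, 0.1921]
orientation: [-0.0, 0.809, 0.588, -0.0]
wrist_force: [-0.3, -0.5, -0.6]
finger_gap: 0.0852
[318.5672  44.8605] [445.0932 188.6996]
[318.4661 267.0414] [372.6439 208.1097]
[318.7555  82.1917] [433.6651 187.8333]
46.65
```

View pics/w40.png

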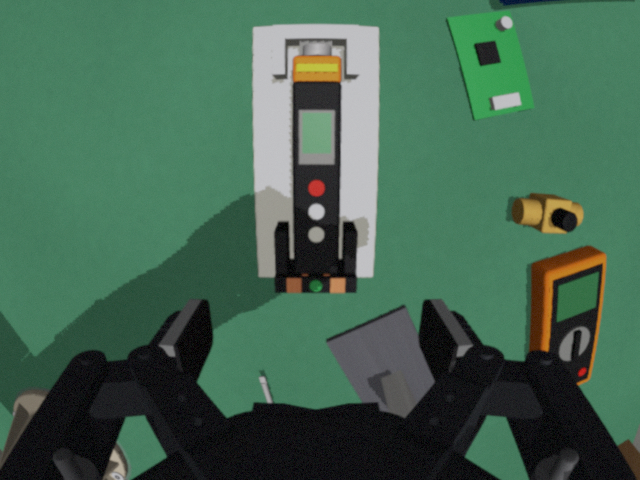

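View pics/s40.png

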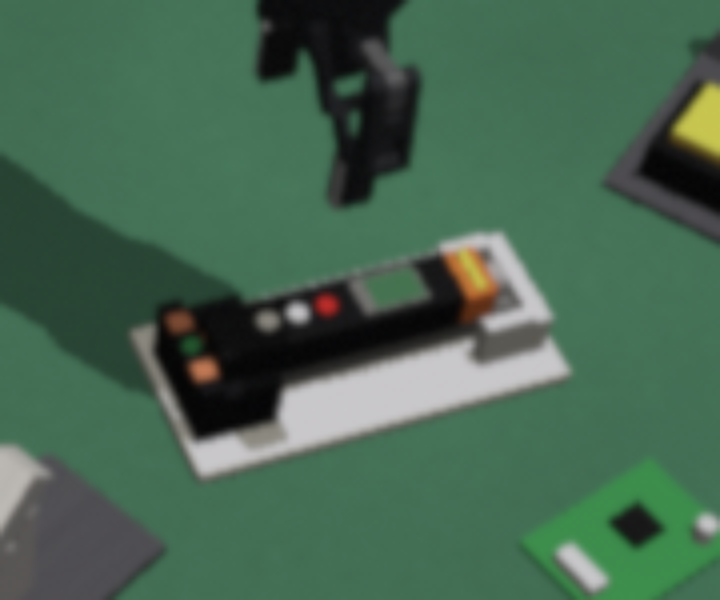

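View pics/t40.png

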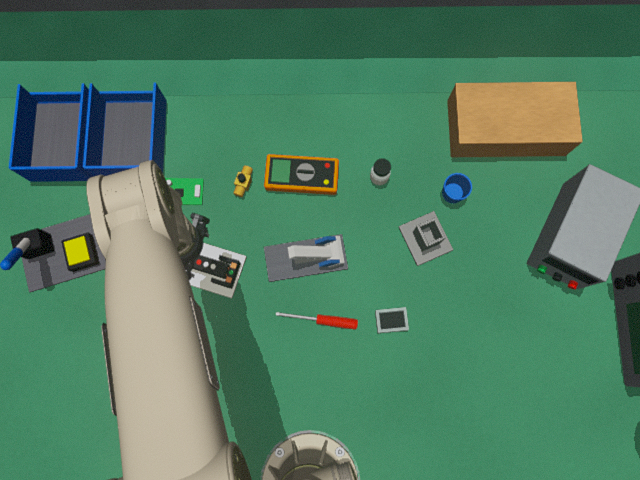

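```bash
python3 -c "
from workcell import env
env.hand_in(); print(env.get_state()['clock'])"
```

```text
the job is handed in; nothing more can be done
the job is handed in; nothing more can be done
```

I handed the job in at about 46.7 s. The probe lies in the charging cradle, display up, tail at the copper contacts. It did not go in correctly the first time.

**What I did:** I lifted the probe from the stand by its nose and parked it at 45° on the rest with its tail in the heel. After letting go, I took it again by its middle and laid it in the cradle tail first.

**What went wrong:** The probe stood in the stand a quarter turn away from what I had assumed, with the display 90° off the sticker side. The finger opening read 29 mm instead of 36, which I did not heed at the time. So:
- **On the rest:** it was parked with the display facing sideways, not up as asked.
- **In the cradle:** the first laying ended display sideways too.

**How I mended it:** I picked it up again, set it on the bare table and tipped it over with a finger until the display faced up. The first push failed and it fell back onto its side; the second worked. I then gripped it across its 36 mm width and lowered it onto the bed (contact about 4 N) before opening.

**Last checks:**
- **Cradle:** in the pictures the nose edge lies within about 2–3 mm of its predicted place, on the cradle's centre line. The display faces up, the probe is between the end blocks, and the gripper is open and about 0.15 m clear.
- **Parked pose on the rest:** the nose was about 3 mm from its mark, and the tail looked to be at the heel.
- **Bystanders:** those visible in the last top picture are where they were at the start; I compared by eye only. The arm hid part of the board.

**Not verified:** I did not measure the probe's speed when it tipped over. I estimate 0.35 m/s at most, against the 0.5 m/s limit. The hand-in gave no verdict.

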